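# Put the riveting bench kit into its fitted holders

### The job

Put the five kit pieces away in the pale wooden holders, each in the one whose recess matches its shape and size: the long tube, the short tube and the plug gauge lying along their cradles, the oil bottle and the nose piece standing upright in their round seats. Each must end up flat on the floor of its recess, about centred, and the oil bottle must be kept upright all the way.

Things in the scene. Friction and masses are not known exactly. Their poses are not given: they have to be found in the camera images.
- long_tube: loose galvanised square tube offcut, the longer one: 160 mm long (along its own y), 32 mm wide (x) and 32 mm high, lying on the worktop (z = 0), about 0.17 kg; origin at the centre of its underside, z up; goes to long_cradle, either way round
- short_tube: loose galvanised square tube offcut, the shorter one: 90 mm long (along its own y), 25 mm wide (x) and 25 mm high, lying on the worktop, about 0.22 kg; origin at the centre of its underside, z up; goes to short_cradle, either way round
- gauge: loose plug gauge: a 12 mm thick black grip with a red ring and thin bright steel ends, 98 mm long in all (along its own y), lying on the worktop; the grip runs from y = -27 to +33 mm and is held there; about 0.07 kg; origin under its middle at the underside, z up; goes to gauge_cradle, either way round
- bottle: loose upright oil bottle, straw-yellow with a red spout: body 48 mm across, straight up to about 55 mm, 92 mm high with the spout, about 0.13 kg; origin at the centre of its underside, z up; goes to bottle_seat
- nose: loose light-grey nose piece of a rivet gun, a small stepped sleeve standing on its hexagonal end: foot 17 mm across flats (along its own x) and 19 mm across corners (along y), 27 mm high, narrower at the top, 0.04 kg; origin at the centre of its underside, z up; goes to nose_seat
- long_cradle: cradle of the long tube (the largest rectangle): fixed low holder of pale wood with a screw head or two in its floor; origin at the centre of its underside, z up; floor 4 mm thick, so what is put in it stands at z = 4 mm, inside a rim 6 mm wide whose top is at 10 mm. Rectangular recess 44 mm (along its own x) by 172 mm (along its own y, the long way), outside 56 x 184 mm; the rim has a 56 mm finger gap in the middle of each long side
- short_cradle: cradle of the short tube (the shorter, wider of the two middle-sized rectangles): fixed low holder of pale wood with a screw head or two in its floor; origin at the centre of its underside, z up; floor 4 mm thick, so what is put in it stands at z = 4 mm, inside a rim 6 mm wide whose top is at 10 mm. Rectangular recess 37 mm (along its own x) by 102 mm (along its own y, the long way), outside 49 x 114 mm; the rim has a 56 mm finger gap in the middle of each long side
- gauge_cradle: cradle of the plug gauge (the narrowest rectangle): fixed low holder of pale wood with a screw head or two in its floor; origin at the centre of its underside, z up; floor 4 mm thick, so what is put in it stands at z = 4 mm, inside a rim 6 mm wide whose top is at 10 mm. Rectangular recess 24 mm (along its own x) by 110 mm (along its own y, the long way), outside 36 x 122 mm; the rim has a 56 mm finger gap in the middle of each long side
- bottle_seat: seat of the oil bottle (the large round one): fixed low holder of pale wood with a screw head or two in its floor; origin at the centre of its underside, z up; floor 4 mm thick, so what is put in it stands at z = 4 mm, inside a rim 6 mm wide whose top is at 10 mm. Round recess 60 mm across, outside 72 mm
- nose_seat: seat of the nose piece (the small round one): fixed low holder of pale wood with a screw head or two in its floor; origin at the centre of its underside, z up; floor 4 mm thick, so what is put in it stands at z = 4 mm, inside a rim 6 mm wide whose top is at 10 mm. Round recess 32 mm across, outside 44 mm
Mind the look-alikes: they are no part of the job. What is shaped like the nose_seat but grey or orange is not meant.

How it is judged (in metres and radians):
At the end, for the whole second after the job is handed in: Each piece rests flat on its own recess floor (under 3.5 mm above it, tilt under 0.12 rad), centre within 10 mm of the holder centre; tubes and gauge lie along the recess (long tube within 0.12 rad, others 0.17, either way round); all at rest (horizontal distance between long_tube and long_cradle below 0.01 m and z of long_tube in the frame of long_cradle between 0 and 0.0075 m and angle between each of long_tube, short_tube, gauge, bottle, nose's own z axis and vertical below 0.12 rad and linear speed of each of long_tube, short_tube, gauge, bottle, nose below 0.02 m/s and angle between the y axis of long_tube and the y axis of long_cradle, either way round below 0.12 rad and horizontal distance between short_tube and short_cradle below 0.01 m and z of short_tube in the frame of short_cradle between 0 and 0.0075 m and angle between the y axis of short_tube and the y axis of short_cradle, either way round below 0.17 rad and horizontal distance between gauge and gauge_cradle below 0.01 m and z of gauge in the frame of gauge_cradle between 0 and 0.0075 m and angle between the y axis of gauge and the y axis of gauge_cradle, either way round below 0.17 rad and horizontal distance between bottle and bottle_seat below 0.01 m and z of bottle in the frame of bottle_seat between 0 and 0.0075 m and horizontal distance between nose and nose_seat below 0.01 m and z of nose in the frame of nose_seat between 0 and 0.0075 m); the robot touches nothing.
It fails at once if the oil bottle is tipped more than 0.7 rad (40 degrees) (angle between bottle's own z axis and vertical above 0.7 rad).
It also fails if it takes over 128 s, if anything falls off the work surface, if the arm or the gripper's body presses on something with over 40 N, if the wrist force passes 120 N, or if a joint passes its speed limit or range.

### The arm

A 6-joint arm with a two-finger parallel gripper is mounted at the origin on a cart in front of the work surface, level with it; the furniture and walls round the work are solid. World frame = base frame: x ahead of the robot, y to its left, z up, the work surface at z = 0. Lengths are in m, angles in degrees, forces in N, time in s.
With the tool pointing down it reaches from about 0.35 to 0.725 m from the base axis. Payload 6 kg.
Tool frame: the origin (TCP) lies at the very end of the fingers, on their centre line; the grasp point (between the pads) lies 19 mm behind it (r.tcp_to_grasp is the z of the grasp point in the tool frame, in m); z points along the fingers, x is the direction in which the jaws open and shut, and the axes are right-handed (so a half turn about z gives the same grasp; the last joint's range is limited). The gripper opens to 85 mm and grips with 20 to 120 N. Pads are 22 mm wide; open, the fingers measure 114 mm over their backs; the gripper's body (76 mm by 85 mm) begins 54 mm behind the grasp point. The pads swing forward as they close: fully open they stand 13 mm farther back than shut.
Start: joints at [85.239, 2.303, 4.859, 0, -92.561, -19.12], TCP at [0.243, 0.549, 0.202] pointing down, gripper open.
Joint ranges: [-146.85, 146.85], [-73.84, 115.35], [-62.03, 85.46], [-188.31, 113.3], [-161.28, -10.13], [-171.36, 171.36]. Speed limits (degrees/s): [147.25, 147.25, 172.46, 180, 180, 180].

### API

Orientations are given as [roll, pitch, yaw] about the fixed x, y, z axes, in that order (R = Rz(yaw) Ry(pitch) Rx(roll)).
In Python, from cell import telemetry, read_camera, camera_model, job, r gives the robot as it stands.
- The arm moves only by the shell command python3 -m crank 'ROWS' [OPENING] [FORCE]. ROWS is JSON, one flat list of numbers, 4 for each row, row after row: the shift along the tool's x, y, z in mm, then the turn about the tool's z in rad. A call has 1 to 20 rows; each row shifts and turns the commanded pose from where the row before left it, along the tool's axes as they then stand; what a row does not reach is not made up. A row lasts 1/8 s, in which the tool goes at most 62.5 mm and 10.7 degrees, less where a joint would pass 70% of its speed; a pose out of reach is approached as far as the arm can. A call is refused whole if a number of a shift passes 62.5 or a number of a turn 0.188, either way. A call with a gripper value outside its range is refused whole. OPENING is the opening, from 0 (shut) to 1 (fully open), set as the call begins (- or left out, the last holds). The fingers move at their own pace and stop on an object; FORCE is the grip in N (left out, the last holds). Time passes only in rows, so rows that do not move let the fingers close. It gives the time, the measured TCP pose, the force and the opening at its end, in the units of the state.
- telemetry.observe(): the state, without advancing time (a new reading comes with each control period).
- read_camera(name): name is "scene" or "top"; returns the picture (384x512x3 uint8, red, green, blue); there is no depth.
- camera_model(name): a dict with "K" (3x3 intrinsics, pixels), "distortion" ([k1, k2, p1, p2, k3] as OpenCV has them; the pictures are not rectified), "origin" and "rotation" of the camera in the world. Camera axes: x right, y down, z forward; pixel columns grow to the right and rows downward; lengths in m; the calibration is good to about 2 mm. A picture is of the moment at which its call begins. camera_model takes no time and is no camera call.
- job.hand_in(): hands the job in, once; it reports no verdict.
The state is a dict: "time_s": time; "joint_pos": joint angles; "qd": joint speeds; "joint_torque": joint torques, N m; "tool_pos": TCP position; "eef_rot": TCP orientation; "force": force on the tool from outside, world axes, zero at the start; "moment": the same for the moment, N m; "gripper_width": finger opening in m.
Only numpy, scipy, OpenCV 4.12 (cv2) and the standard library are available. Lean on these libraries where they do the work, as an engineer would, in place of code of your own. Each camera call takes 0.05 s, during which the arm holds its last target.

## Working session

There is one attempt and no reset: what is moved stays moved. The work goes in short steps, Python scripts to look and compute and a shell command to move; the robot and the scene stay as the last step left them, time stands still between calls to the robot, and variables do not carry over. Pictures are saved under pics/ and viewed, and the job is handed in when it is done.

```bash
ls; mkdir -p pics; python3 - <<'E'
from cell import telemetry, read_camera, camera_model, job, r
import cv2
print(telemetry.observe())
for n in ("top","scene"):
    im=read_camera(n); cv2.imwrite(f"pics/{n}0.png",im[:,:,::-1]); print(n,camera_model(n))
print(r.tcp_to_grasp)
E
```

```text
pics
{'time_s': 0.0, 'joint_pos': array([ 8.52384744e+01,  2.33867463e+00,  4.80147447e+00, -2.70730825e-02,
       -9.25630387e+01, -1.91195284e+01]), 'qd': array([ 0.02028384, -0.06564823,  0.01578262,  0.0223697 ,  0.09964326,
       -0.06757294]), 'joint_torque': array([ 4.36621740e-04, -3.68199599e+01,  3.47415626e+01,  6.93232879e+00,
       -5.38668988e-03, -5.51170288e-06]), 'tool_pos': array([0.24267389, 0.54830336, 0.20096883]), 'eef_rot': array([-1.79992724e+02, -1.03568460e-01, -1.13879874e+02]), 'force': array([-0.09757285, -0.02666614, -0.49218902]), 'moment': array([-0.00143037,  0.01530357,  0.0206542 ]), 'gripper_width': 0.0852549546499993}
top {'K': array([[369.11906687,   0.        , 255.38151912],
       [  0.        , 369.11906687, 194.33934849],
       [  0.        ,   0.        ,   1.        ]]), 'distortion': array([-0.01121964,  0.        ,  0.        ,  0.        ,  0.        ]), 'origin': array([0.41605279, 0.23528112, 0.88788458]), 'rotation': array([-1.74586730e+02, -5.45079328e-02, -9.04874209e+01])}
scene {'K': array([[386.52053079,   0.        , 252.71622197],
       [  0.        , 386.52053079, 189.98571998],
       [  0.        ,   0.        ,   1.        ]]), 'distortion': array([-0.10429786,  0.        ,  0.        ,  0.        ,  0.        ]), 'origin': array([0.12954073, 0.91567931, 0.75321476]), 'rotation': array([-130.40273253,    0.18632618, -151.07948336])}
-0.0187
```

View pics/top0.png

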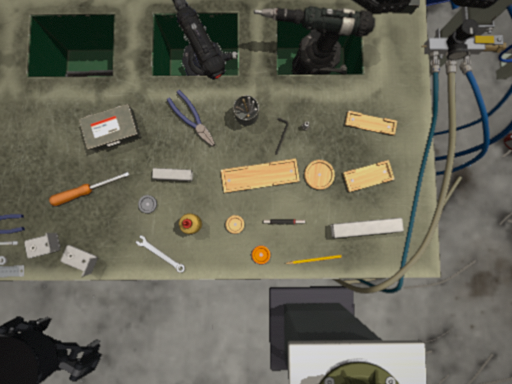

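View pics/scene0.png

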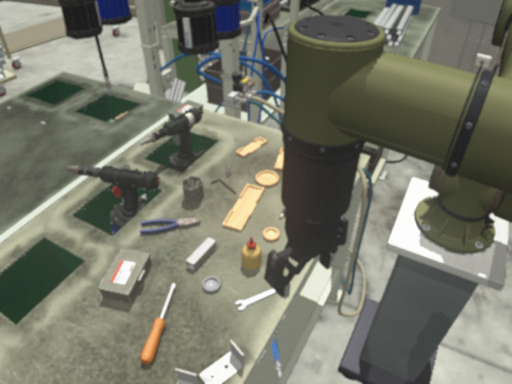

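```bash
cat > h.py <<'E'
import numpy as np, cv2
from scipy.spatial.transform import Rotation as R
from cell import telemetry, read_camera, camera_model
def ray(n,uv,z):
    m=camera_model(n); uv=np.array(uv,float).reshape(-1,1,2)
    p=cv2.undistortPoints(uv,m["K"],np.array(m["distortion"])).reshape(-1,2)
    d=np.c_[p,np.ones(len(p))]@R.from_euler('xyz',m["rotation"],degrees=True).as_matrix().T
    o=np.array(m["origin"]); return o+d*((z-o[2])/d[:,2])[:,None]
def proj(n,P):
    m=camera_model(n); Rm=R.from_euler('xyz',m["rotation"],degrees=True).as_matrix().T
    q=(np.array(P,float).reshape(-1,3)-m["origin"])@Rm.T
    return cv2.projectPoints(q.reshape(-1,1,3),np.zeros(3),np.zeros(3),m["K"],np.array(m["distortion"]))[0].reshape(-1,2)
E
python3 - <<'E'
import cv2
a=cv2.imread("pics/top0.png")
def c(n,x0,y0,x1,y1,s): cv2.imwrite(n,cv2.resize(a[y0:y1,x0:x1],None,fx=s,fy=s,interpolation=cv2.INTER_CUBIC))
c("pics/c1.png",210,90,410,240,4); c("pics/c2.png",130,100,330,250,4)
E
```

```text
(no output)
```

View pics/c1.png

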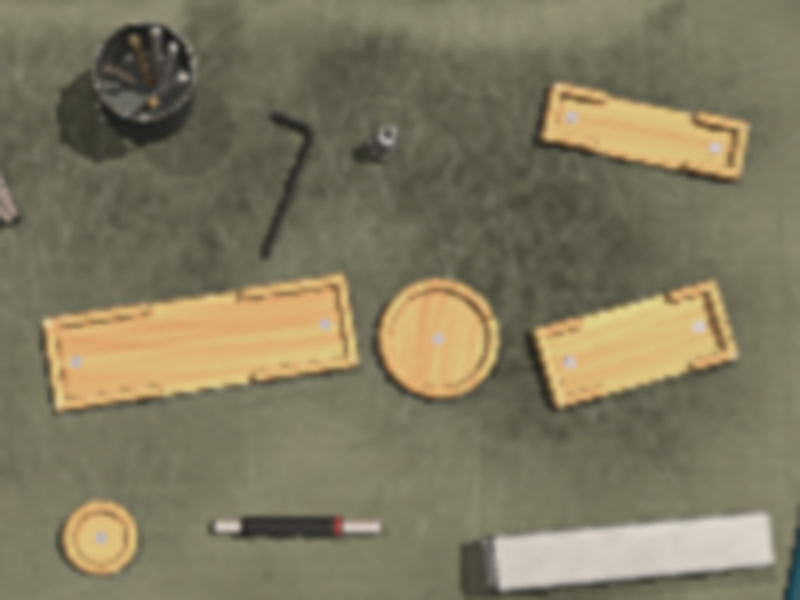

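View pics/c2.png

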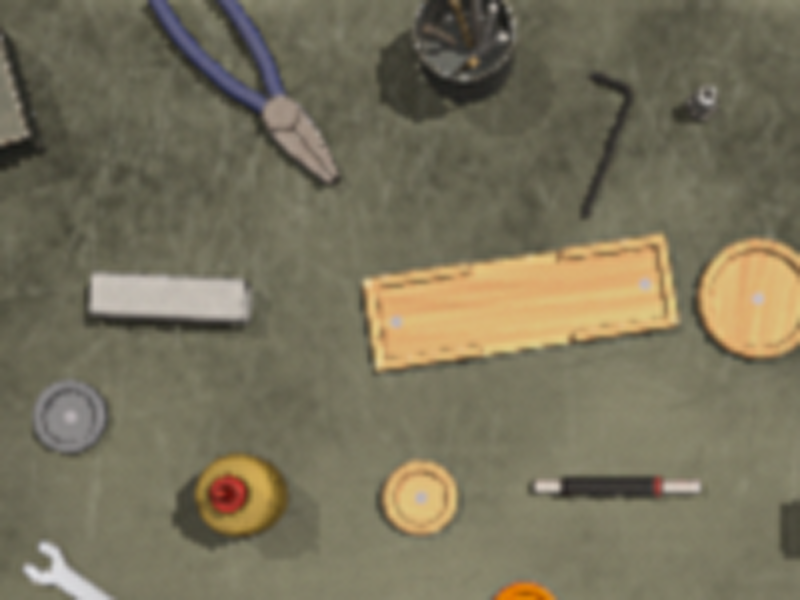

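```bash
cat > meas.py <<'E'
from h import *
def run(a):
    S=4
    b=cv2.resize(a,None,fx=S,fy=S,interpolation=cv2.INTER_CUBIC)
    hsv=cv2.cvtColor(b,cv2.COLOR_BGR2HSV)
    H,Sa,V=[c.astype(int) for c in cv2.split(hsv)]
    def cs(mask,z,tag,amin=300*1):
        mk=mask.astype(np.uint8)*255
        for c in cv2.findContours(mk,cv2.RETR_EXTERNAL,cv2.CHAIN_APPROX_NONE)[0]:
            if cv2.contourArea(c)<amin: continue
            pc=(c.reshape(-1,2)+.5)/S-.5
            u=pc.mean(0)
            w=ray("top",pc,z)[:,:2]
            (cx,cy),(l,s),an=cv2.minAreaRect((w*1000).astype(np.float32))
            if l<s: l,s,an=s,l,an+90
            print(tag,"px",u.round(0),"c",round(cx,1),round(cy,1),"size",round(l,1),round(s,1),"ang",round(((an+90)%180)-90,1))
    cs((H>8)&(H<26)&(Sa>90)&(V>150),.01,"wood",2000)
    x=np.arange(b.shape[1])[None]/S; y=np.arange(b.shape[0])[:,None]/S
    box=lambda x0,y0,x1,y1:(x>x0)&(x<x1)&(y>y0)&(y<y1)
    cs((Sa<45)&(V>140)&box(325,212,408,245),.032,"long top",4000)
    cs((Sa<45)&(V>140)&box(145,160,200,186),.025,"short top",2000)
    cs((V<75)&box(262,214,308,228),.006,"grip",300)
    cs((V>140)&(Sa<70)&box(258,214,310,228),.006,"ends",30)
    cs((H>15)&(H<30)&(Sa>110)&box(170,205,210,245),.03,"bottle yellow",1000)
    cs(((H<8)|(H>172))&(Sa>130)&box(170,205,210,245),.08,"spout",200)
    cs((V>120)&(Sa<60)&box(300,115,315,135),.027,"nose",20)
run(cv2.imread("pics/top0.png"))
E
python3 meas.py
```

```text
wood px [314. 259.] c 344.9 98.1 size 130.9 8.7 ang -82.9
wood px [261. 254.] c 357.5 222.0 size 43.7 43.5 ang -0.5
wood px [235. 224.] c 429.4 283.3 size 43.7 43.3 ang -0.5
wood px [189. 223.] c 432.4 392.0 size 43.5 42.2 ang 19.0
wood px [ 70. 194.] c 504.0 679.5 size 99.4 20.1 ang -70.5
wood px [369. 175.] c 542.8 -39.2 size 115.3 50.4 ang -75.0
wood px [319. 174.] c 547.4 79.5 size 71.6 71.0 ang -1.2
wood px [260. 175.] c 545.7 222.6 size 185.0 58.1 ang -81.8
wood px [374. 122.] c 673.0 -49.9 size 123.1 39.0 ang 77.4
long top px [368. 227.] c 419.2 -26.6 size 163.9 32.5 ang -85.3
short top px [172. 174.] c 549.2 430.4 size 94.2 24.7 ang 86.8
grip px [281. 221.] c 434.1 173.5 size 56.0 11.3 ang 89.5
ends px [300. 221.] c 434.9 127.9 size 23.3 7.7 ang 89.5
ends px [266. 221.] c 435.9 208.1 size 14.3 8.3 ang 89.5
bottle yellow px [190. 223.] c 431.6 386.5 size 52.9 48.4 ang -75.4
spout px [187. 223.] c 430.8 384.8 size 19.2 18.5 ang 89.5
nose px [307. 123.] c 667.2 110.3 size 12.8 10.1 ang -15.0
```

```bash
cat > go.py <<'E'
# usage: go.py x y z yaw  (mm, deg): rows needed from current pose
import sys
from h import *
def goal(x,y,z,yaw):
    s=telemetry.observe(); p=s["tool_pos"]*1000; Y=s["eef_rot"][2]
    d=(Y-yaw+180)%360-180
    def sh(Yw):
        t=np.radians(Yw); v=np.array([x,y,z])-p
        return np.round([v[0]*np.cos(t)+v[1]*np.sin(t), v[0]*np.sin(t)-v[1]*np.cos(t), -v[2]],1)
    print("t",round(s["time_s"],2),"turn first rad",round(np.radians(d),3),"then shift",sh(yaw),"| shift without turning",sh(Y), "F",s["force"].round(1),"w",round(s["gripper_width"]*1000,1))
if __name__=="__main__":
    goal(*map(float,sys.argv[1:]))
E
python3 - <<'E'
from h import *
print(proj("scene",[[.431,.385,0],[.431,.385,.09],[.667,.110,.0],[.667,.110,.027]]).round(1))
a=cv2.imread("pics/scene0.png"); 
cv2.imwrite("pics/c3.png",cv2.resize(a[130:290,150:310],None,fx=4,fy=3.7,interpolation=cv2.INTER_CUBIC))
E
python3 go.py 431 385 150 -180
```

```text
[[250.8 261.9]
 [250.5 237.2]
 [228.  173.6]
 [227.6 166.8]]
t 0.1 turn first rad 1.154 then shift [-188.3 -163.3   51.1] | shift without turning [  73.1 -238.3   51.1] F [-0.5 -0.  -0.6] w 85.4
```

View pics/c3.png

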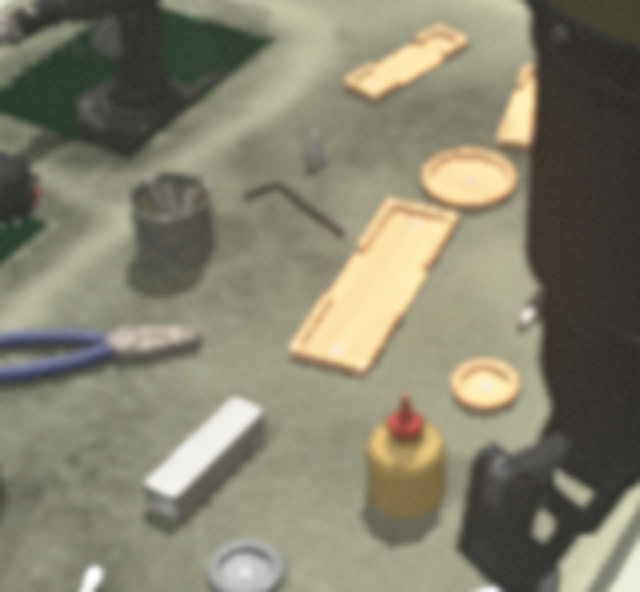

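```bash
python3 -m crank '[0,0,0,0.165, 0,0,0,0.165, 0,0,0,0.165, 0,0,0,0.165, 0,0,0,0.165, 0,0,0,0.165, 0,0,0,0.165, -37.5,-32.5,0,0, -37.5,-32.5,10,0, -37.5,-32.5,15,0, -37.5,-32.5,15,0, -37.5,-32.5,10,0, 0,0,0,0, 0,0,0,0]' 1 40; python3 go.py 431 385 27 -180
```

```text
time_s: 1.85
tool_pos: [0.4301, 0.3859, 0.1518]
eef_rot: [-180.0, -0.0, 179.9]
force: [-0.1, 0.6, -0.1]
gripper_width: 0.0852
t 1.85 turn first rad -0.002 then shift [ -0.9  -0.9 124.8] | shift without turning [ -0.9  -0.9 124.8] F [-0.1  0.6 -0.1] w 85.2
```

Tracks well. Descend and grip the bottle.

```bash
python3 -m crank '[0,-1,25,0, 0,0,30,0, 0,0,30,0, 0,0,25,0, 0,0,14,0, 0,0,0,0, 0,0,0,0]' 1 30; python3 -m crank '[0,0,0,0, 0,0,0,0, 0,0,0,0, 0,0,0,0, 0,0,0,0, 0,0,0,0]' 0 30; python3 -m crank '[0,0,0,0, 0,0,0,0]'
```

```text
time_s: 2.72
tool_pos: [0.4306, 0.3858, 0.0294]
eef_rot: [179.9, 0.1, 180.0]
force: [0.5, -0.1, 0.3]
gripper_width: 0.0853
time_s: 3.48
tool_pos: [0.4311, 0.3866, 0.0309]
eef_rot: [179.8, 0.2, 180.0]
force: [-3.9, 1.2, 10.0]
gripper_width: 0.0001
time_s: 3.72
tool_pos: [0.431, 0.3866, 0.0308]
eef_rot: [179.8, 0.2, 180.0]
force: [-3.8, 1.3, 9.9]
gripper_width: -0.0004
```

```bash
python3 - <<'E'
from h import *
a=read_camera("scene")[:,:,::-1]; b=read_camera("top")[:,:,::-1]
A=cv2.resize(a[130:330,150:350],None,fx=2,fy=2.5,interpolation=cv2.INTER_CUBIC);B=cv2.resize(b[140:290,110:260],(400,500),interpolation=cv2.INTER_CUBIC)
cv2.imwrite("pics/s1.png",np.hstack([A,B]))
E
```

```text
(no output)
```

View pics/s1.png

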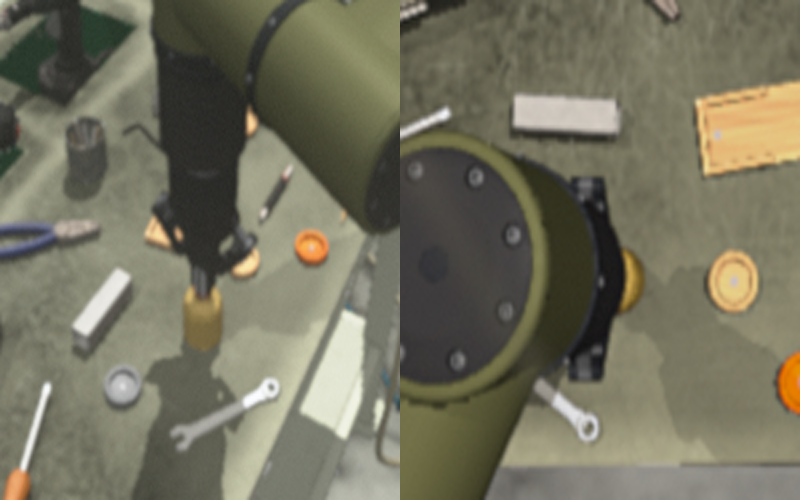

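```bash
python3 - <<'E'
from h import *
s=telemetry.observe(); p=s["tool_pos"]; print(p,s["force"],s["moment"])
for dz in (0,.019,.03,.04,.06,.073): print(dz,proj("scene",p+[0,0,dz]).round(1))
print(proj("scene",[[.431,.385,0],[.431,.385,.055],[.431,.385,.092],[.431-.024,.385,.0],[.431,.385+.024,.0]]).round(1))
a=read_camera("scene")[:,:,::-1]
cv2.imwrite("pics/s2.png",cv2.resize(a[200:290,200:300],None,fx=7,fy=6.5,interpolation=cv2.INTER_CUBIC))
E
```

```text
[0.43097832 0.38659776 0.03082678] [-3.40481576  0.64667667 10.64222088] [ 0.38013914  1.16846144 -0.00823409]
0 [[250.4 254.3]]
0.019 [[250.3 249.1]]
0.03 [[250.3 246. ]]
0.04 [[250.3 243.2]]
0.06 [[250.2 237.4]]
0.073 [[250.2 233.6]]
[[250.8 261.9]
 [250.6 247.2]
 [250.5 236.6]
 [259.3 265.6]
 [246.  268.7]]
```

View pics/s2.png

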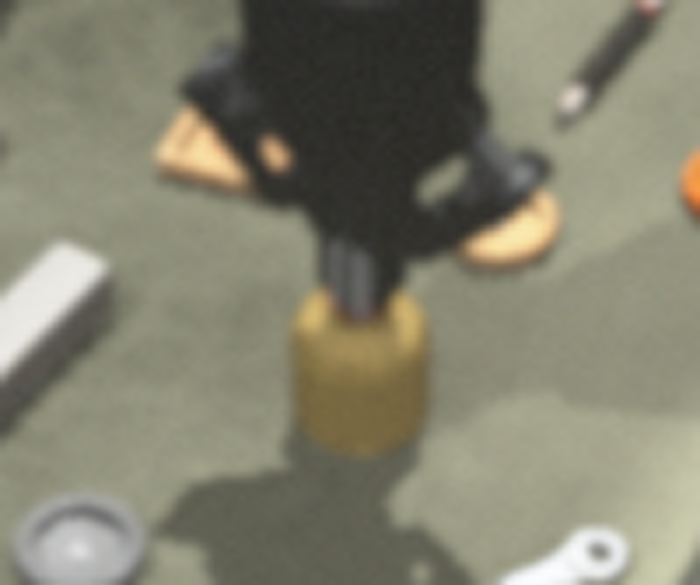

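```bash
python3 - <<'E'
from h import *
p=np.array([.2427,.5483,.2010]); yaw=np.radians(-113.9); x=np.array([np.cos(yaw),np.sin(yaw),0])
a=cv2.imread("pics/scene0.png")[150:350,220:390]; 
A=cv2.resize(a,None,fx=3,fy=3,interpolation=cv2.INTER_CUBIC)
for dz,col in ((0,(0,0,255)),(.013,(0,255,0)),(.037,(255,0,0))):
  for s in (-.0425,0,.0425):
    q=(proj("scene",p+x*s+[0,0,dz])[0]-[220,150]+.5)*3; cv2.circle(A,tuple(int(v) for v in q),3,col,-1)
cv2.imwrite("pics/s3.png",A)
E
```

```text
(no output)
```

View pics/s3.png

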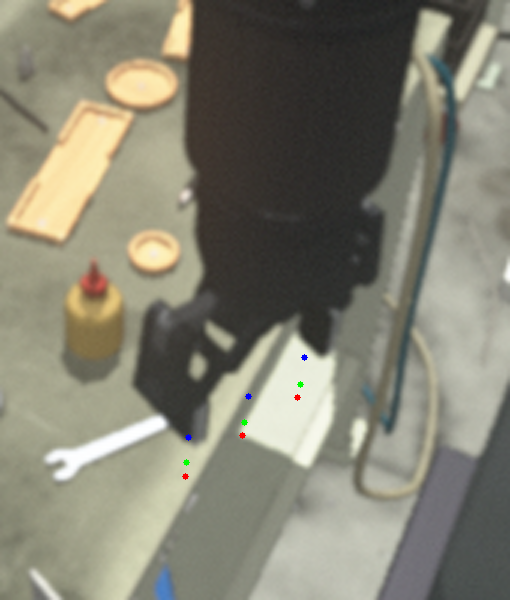

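```bash
python3 -m crank '[0,0,0,0, 0,0,0,0, 0,0,0,0, 0,0,0,0, 0,0,0,0, 0,0,0,0]' 1; python3 -m crank '[0,0,3,0, 0,0,3,0, 0,0,3,0, 0,0,0,0]';  python3 -m crank '[0,0,3,0, 0,0,3,0, 0,0,3,0, 0,0,0,0]'
```

```text
time_s: 4.62
tool_pos: [0.4301, 0.3847, 0.0275]
eef_rot: [-180.0, -0.0, 179.9]
force: [-0.3, -1.1, 0.2]
gripper_width: 0.0855
time_s: 5.12
tool_pos: [0.4301, 0.3847, 0.0185]
eef_rot: [-180.0, -0.0, 179.9]
force: [-0.4, 0.8, 0.0]
gripper_width: 0.0856
time_s: 5.62
tool_pos: [0.4301, 0.3847, 0.0096]
eef_rot: [-180.0, -0.0, 179.9]
force: [0.1, -0.3, 0.8]
gripper_width: 0.0854
```

```bash
python3 - <<'E'
from h import *
print(telemetry.observe()["force"])
a=read_camera("scene")[:,:,::-1]
cv2.imwrite("pics/s4.png",cv2.resize(a[200:290,200:300],None,fx=7,fy=6.5,interpolation=cv2.INTER_CUBIC))
E
```

```text
[ 0.08454132 -0.26349754  0.8155331 ]
```

View pics/s4.png

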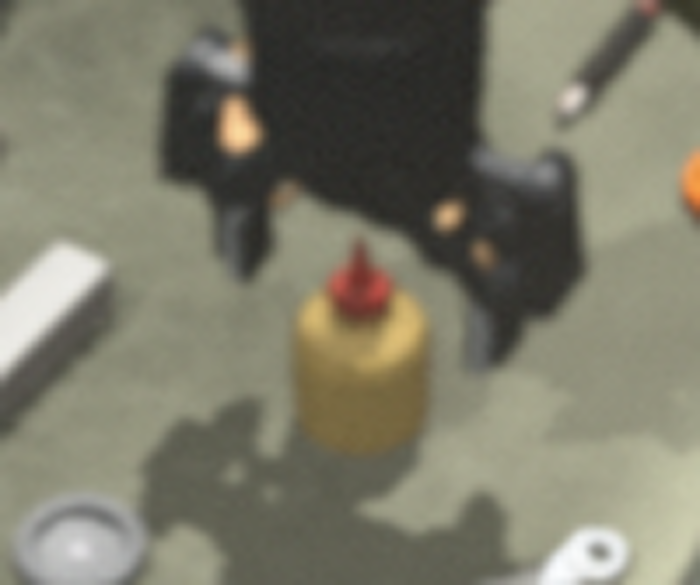

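```bash
python3 -m crank '[0,0,3,0, 0,0,3,0, 0,0,0,0]';python3 -m crank '[0,0,0,0, 0,0,0,0, 0,0,0,0, 0,0,0,0, 0,0,0,0, 0,0,0,0]' 0 30; python3 -m crank '[0,0,0,0, 0,0,0,0]'
```

```text
time_s: 6.05
tool_pos: [0.43, 0.3847, 0.0035]
eef_rot: [-180.0, -0.0, 179.9]
force: [0.4, 0.0, -0.6]
gripper_width: 0.0854
time_s: 6.8
tool_pos: [0.4305, 0.3852, 0.0046]
eef_rot: [180.0, 0.0, 179.9]
force: [-1.2, -1.3, 5.2]
gripper_width: 0.045
time_s: 7.05
tool_pos: [0.4305, 0.3851, 0.0046]
eef_rot: [180.0, 0.0, 180.0]
force: [-0.1, 0.1, 5.7]
gripper_width: 0.0449
```

```bash
python3 -m crank '[0,0,-5,0, 0,0,-10,0, 0,0,-15,0, 0,0,-15,0, 0,0,-10,0, 0,0,0,0]'; python3 - <<'E'
from h import *
a=read_camera("scene")[:,:,::-1]
cv2.imwrite("pics/s5.png",cv2.resize(a[180:290,200:300],None,fx=6,fy=5.4,interpolation=cv2.INTER_CUBIC))
E
python3 go.py 547.4 79.5 60 180
```

```text
time_s: 7.8
tool_pos: [0.4306, 0.3855, 0.0603]
eef_rot: [179.9, 0.1, 179.9]
force: [0.6, -0.3, -1.8]
gripper_width: 0.0452
t 7.85 turn first rad -0.001 then shift [-117.2 -305.6   -0.8] | shift without turning [-117.5 -305.5   -0.8] F [-0.1 -0.1 -1.7] w 45.0
```

View pics/s5.png

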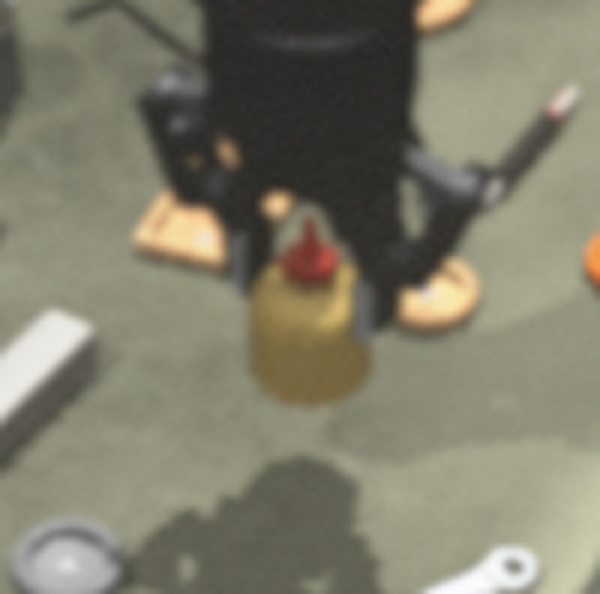

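```bash
python3 -m crank '[-4.5,-12,0,0, -9,-23,0,0, -10,-26,0,0, -10,-26,0,0, -10,-26,0,0, -10,-26,0,0, -10,-26,0,0, -10,-26,0,0, -10,-26,0,0, -10,-26,0,0, -10,-26,0,0, -9,-23,0,0, -4.5,-13.5,0,0, 0,0,0,0, 0,0,0,0, 0,0,0,0]'; python3 go.py 547.4 79.5 9 180
```

```text
time_s: 9.85
tool_pos: [0.5467, 0.0798, 0.059]
eef_rot: [-180.0, -0.0, 180.0]
force: [0.3, 0.2, -1.4]
gripper_width: 0.0452
t 9.85 turn first rad -0.0 then shift [-0.7 -0.3 50. ] | shift without turning [-0.7 -0.3 50. ] F [ 0.3  0.2 -1.4] w 45.2
```

```bash
python3 -m crank '[-0.7,0,10,0, 0,0,12,0, 0,0,12,0, 0,0,8,0, 0,0,3,0, 0,0,2,0, 0,0,1,0, 0,0,0,0, 0,0,0,0]';python3 - <<'E'
from h import *
a=read_camera("scene")[:,:,::-1]; b=read_camera("top")[:,:,::-1]
A=cv2.resize(a[110:230,210:310],(400,480),interpolation=cv2.INTER_CUBIC);B=cv2.resize(b[120:240,260:360],(400,480),interpolation=cv2.INTER_CUBIC)
cv2.imwrite("pics/s6.png",np.hstack([A,B]))
E
```

```text
time_s: 10.98
tool_pos: [0.5477, 0.0793, 0.0113]
eef_rot: [180.0, 0.0, 179.9]
force: [-0.2, 0.9, -1.3]
gripper_width: 0.0453
```

View pics/s6.png

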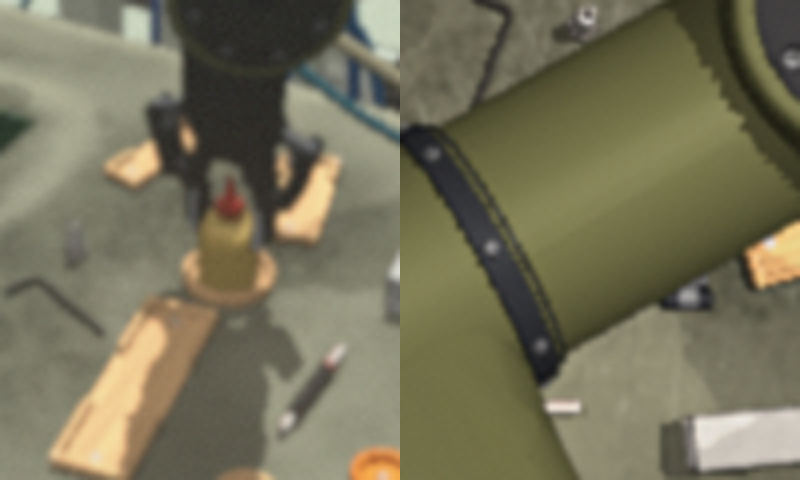

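```bash
python3 -m crank '[0,0,1,0, 0,0,1,0, 0,0,1,0, 0,0,0,0]'; python3 -m crank '[0,0,0.5,0, 0,0,0.5,0, 0,0,0,0]'
```

```text
time_s: 11.58
tool_pos: [0.5476, 0.0793, 0.0086]
eef_rot: [-180.0, 0.0, 180.0]
force: [-3.0, 0.1, 4.9]
gripper_width: 0.045
time_s: 11.95
tool_pos: [0.5477, 0.0793, 0.0086]
eef_rot: [-180.0, 0.0, 180.0]
force: [-7.0, -0.0, 10.1]
gripper_width: 0.0447
```

```bash
python3 -m crank '[0,0,0,0, 0,0,0,0, 0,0,0,0, 0,0,0,0]' 0.9; python3 -m crank '[0,0,-10,0, 0,0,-20,0, 0,0,-25,0, 0,0,-25,0, 0,0,-20,0, 0,0,-10,0, 0,0,0,0]'; python3 go.py 667 110 60 180; python3 - <<'E'
from h import *
a=read_camera("scene")[:,:,::-1]; b=read_camera("top")[:,:,::-1]
A=cv2.resize(a[110:230,210:310],(400,480),interpolation=cv2.INTER_CUBIC);B=cv2.resize(b[100:220,260:360],(400,480),interpolation=cv2.INTER_CUBIC)
cv2.imwrite("pics/s7.png",np.hstack([A,B]))
E
```

```text
time_s: 12.45
tool_pos: [0.5476, 0.0792, 0.0068]
eef_rot: [-180.0, -0.0, 179.9]
force: [0.3, 0.5, 1.4]
gripper_width: 0.0769
time_s: 13.32
tool_pos: [0.5478, 0.0795, 0.1174]
eef_rot: [180.0, 0.0, 179.9]
force: [0.4, -0.6, 0.2]
gripper_width: 0.0769
t 13.32 turn first rad -0.001 then shift [-119.2   30.5   57.4] | shift without turning [-119.2   30.7   57.4] F [ 0.4 -0.6  0.2] w 76.9
```

View pics/s7.png

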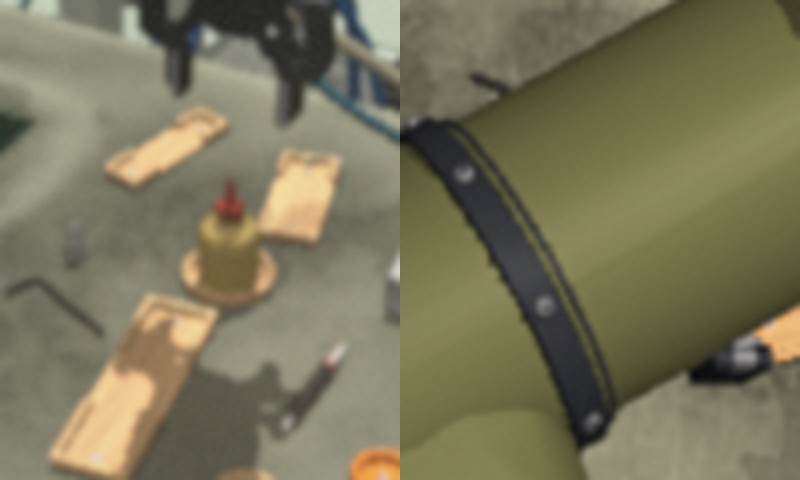

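```bash
python3 -m crank '[-15,4,0,0, -30,8,0,0, -30,8,0,0, -29,7,0,0, -15,3.5,0,0, 0,0,20,0, 0,0,25,0, 0,0,12.5,0, 0,0,0,0, 0,0,0,0]' 0.6; python3 go.py 667 110 -13 180; python3 - <<'E'
from h import *
a=read_camera("scene")[:,:,::-1]
cv2.imwrite("pics/s8.png",cv2.resize(a[125:215,190:290],None,fx=6,fy=6,interpolation=cv2.INTER_CUBIC))
E
```

```text
time_s: 14.68
tool_pos: [0.667, 0.1097, 0.0606]
eef_rot: [180.0, 0.1, 180.0]
force: [-0.1, -0.2, -0.2]
gripper_width: 0.0509
t 14.68 turn first rad -0.001 then shift [-0.   0.3 73.6] | shift without turning [-0.   0.3 73.6] F [-0.1 -0.2 -0.2] w 50.9
```

View pics/s8.png

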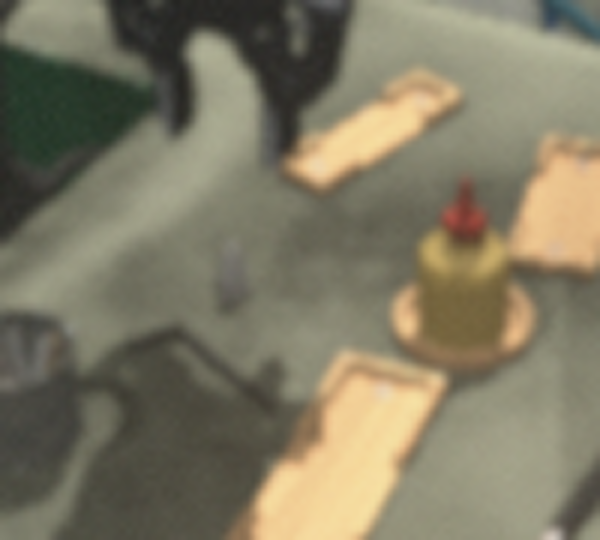

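```bash
python3 -m crank '[0,0,15,0, 0,0,22,0, 0,0,20,0, 0,0,10,0, 0,0,5,0, 0,0,1.5,0, 0,0,0,0, 0,0,0,0]'; python3 - <<'E'
from h import *
a=read_camera("scene")[:,:,::-1]
cv2.imwrite("pics/s9.png",cv2.resize(a[125:215,190:290],None,fx=6,fy=6,interpolation=cv2.INTER_CUBIC))
E
```

```text
time_s: 15.72
tool_pos: [0.667, 0.1098, -0.0133]
eef_rot: [180.0, 0.1, 179.9]
force: [0.0, -0.7, 0.6]
gripper_width: 0.0513
```

View pics/s9.png

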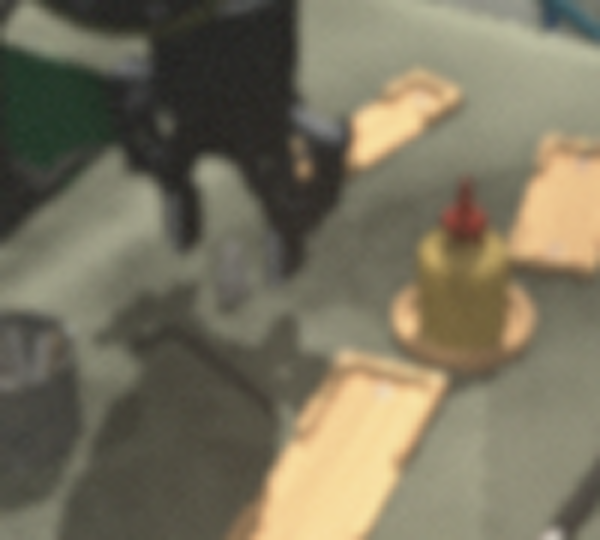

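```bash
python3 -m crank '[0,0,0,0, 0,0,0,0, 0,0,0,0, 0,0,0,0, 0,0,0,0, 0,0,0,0]' 0 30; python3 -m crank '[0,0,-5,0, 0,0,-10,0, 0,0,-20,0, 0,0,-20,0, 0,0,-20,0, 0,0,-10,0, 0,0,0,0, 0,0,0,0]'; python3 go.py 429.4 283.3 60 180;  python3 - <<'E'
from h import *
a=read_camera("scene")[:,:,::-1]
cv2.imwrite("pics/s10.png",cv2.resize(a[105:205,190:290],None,fx=6,fy=6,interpolation=cv2.INTER_CUBIC))
E
```

```text
time_s: 16.52
tool_pos: [0.6668, 0.1097, -0.0138]
eef_rot: [-180.0, 0.0, 179.9]
force: [0.9, 0.1, 1.3]
gripper_width: 0.0117
time_s: 17.52
tool_pos: [0.6661, 0.1096, 0.0699]
eef_rot: [-180.0, -0.1, 179.9]
force: [0.3, -0.4, -0.8]
gripper_width: 0.0119
t 17.52 turn first rad -0.001 then shift [236.7 173.7   9.9] | shift without turning [236.9 173.4   9.9] F [ 0.3 -0.4 -0.8] w 11.9
```

View pics/s10.png

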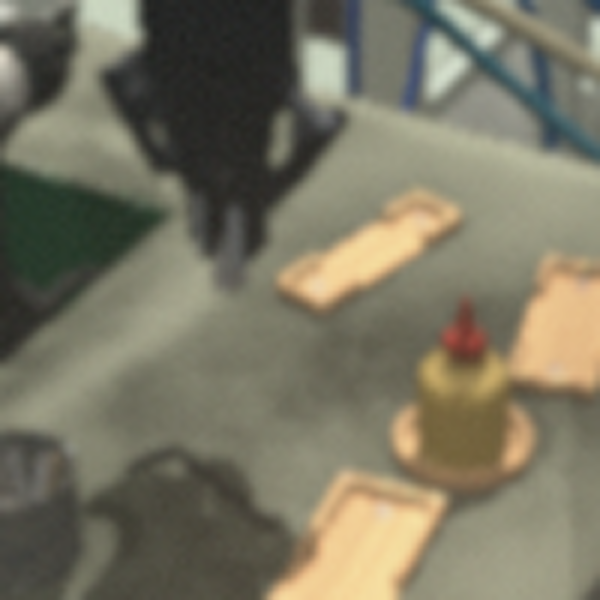

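```bash
python3 -m crank '[12,8,0,0, 25,18.5,0,0, 30,22,0,0, 30,22,0,0, 30,22,0,0, 30,22,0,0, 30,22,0,0, 25,18.5,0,0, 15,11.5,0,0, 9.5,7,0,0, 0,0,20,0, 0,0,20,0, 0,0,15,0, 0,0,0,0, 0,0,0,0]'; python3 go.py 429.4 283.3 -8 180;  python3 - <<'E'
from h import *
a=read_camera("scene")[:,:,::-1]
cv2.imwrite("pics/s11.png",cv2.resize(a[170:270,210:310],None,fx=6,fy=6,interpolation=cv2.INTER_CUBIC))
E
```

```text
time_s: 19.45
tool_pos: [0.4308, 0.2836, 0.0168]
eef_rot: [180.0, 0.1, 179.9]
force: [-0.2, -0.5, -0.3]
gripper_width: 0.0119
t 19.45 turn first rad -0.001 then shift [ 1.4 -0.3 24.8] | shift without turning [ 1.4 -0.3 24.8] F [-0.2 -0.5 -0.3] w 11.9
```

View pics/s11.png

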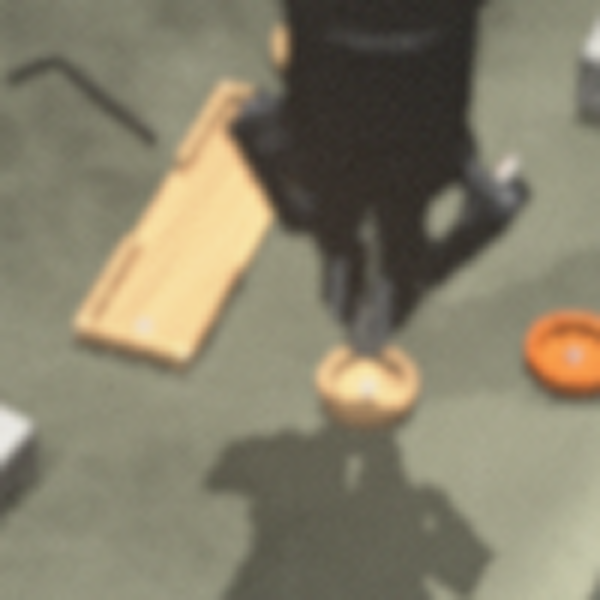

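```bash
python3 - <<'E'
from h import *
print(proj("scene",[[.4308,.2836,.030],[.4308,.2736,.030],[.4294,.2833,.004],[.4308,.2836,.057]]).round(1))
E
```

```text
[[269.8 227.6]
 [271.6 225.2]
 [270.1 234.6]
 [270.1 220.2]]
```

```bash
python3 -m crank '[1.4,1.5,8,0, 0,0,8,0, 0,0,4,0, 0,0,2,0, 0,0,0,0, 0,0,0,0]';  python3 - <<'E'
from h import *
a=read_camera("scene")[:,:,::-1]
cv2.imwrite("pics/s12.png",cv2.resize(a[200:260,240:300],None,fx=10,fy=10,interpolation=cv2.INTER_CUBIC))
E
```

```text
time_s: 20.25
tool_pos: [0.4291, 0.285, -0.0058]
eef_rot: [180.0, 0.0, 179.9]
force: [0.0, -0.0, -0.3]
gripper_width: 0.0121
```

View pics/s12.png

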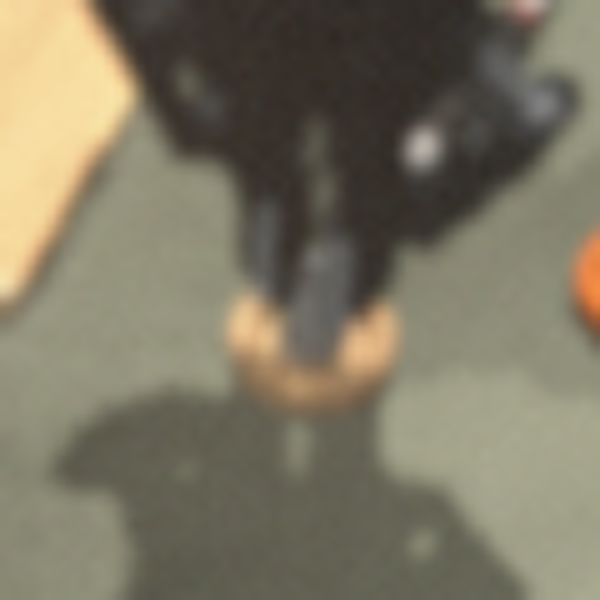

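Nose inside the rim, centred. Lower to contact, release, rise.

```bash
python3 -m crank '[0,0,1,0, 0,0,1,0, 0,0,1,0, 0,0,0.5,0, 0,0,0,0]'; 
```

```text
time_s: 20.92
tool_pos: [0.4289, 0.2849, -0.0096]
eef_rot: [-180.0, -0.0, 179.9]
force: [0.2, 0.3, 0.2]
gripper_width: 0.012
```

```bash
python3 -m crank '[0,0,1,0, 0,0,0,0]';python3 -m crank '[0,0,1,0, 0,0,0,0]' 
```

```text
time_s: 21.18
tool_pos: [0.4291, 0.285, -0.0099]
eef_rot: [180.0, 0.0, 180.0]
force: [-2.2, -0.8, 4.8]
gripper_width: 0.0122
time_s: 21.42
tool_pos: [0.4293, 0.2851, -0.01]
eef_rot: [180.0, 0.1, 180.0]
force: [-5.3, -3.4, 10.3]
gripper_width: 0.0117
```

```bash
python3 -m crank '[0,0,-1,0, 0,0,0,0, 0,0,0,0]' 0.45; python3 -m crank '[0,0,-10,0, 0,0,-20,0, 0,0,-25,0, 0,0,-25,0, 0,0,-20,0, 0,0,-10,0, 0,0,0,0]'; python3 go.py 549.2 430.4 60 -183.2; python3 - <<'E'
from h import *
a=read_camera("scene")[:,:,::-1]
cv2.imwrite("pics/s13.png",cv2.resize(a[200:260,240:300],None,fx=8,fy=8,interpolation=cv2.INTER_CUBIC))
E
```

```text
time_s: 21.8
tool_pos: [0.4288, 0.2848, -0.0109]
eef_rot: [-180.0, -0.0, 179.9]
force: [0.2, -1.1, -0.2]
gripper_width: 0.0386
time_s: 22.68
tool_pos: [0.4291, 0.2852, 0.1001]
eef_rot: [179.9, 0.0, 179.9]
force: [-0.3, -1.0, 0.1]
gripper_width: 0.0383
t 22.68 turn first rad 0.055 then shift [-111.8  151.7   40.1] | shift without turning [-119.9  145.3   40.1] F [-0.3 -1.   0.1] w 38.3
```

View pics/s13.png

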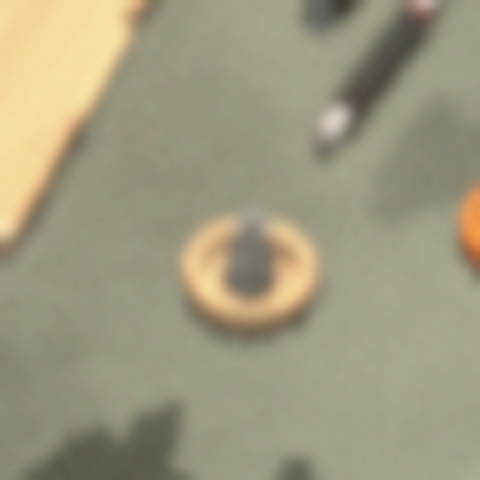

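```bash
python3 -m crank '[0,0,0,0.055, -12,16,0,0, -25,34,0,0, -30,41,0,0, -25,34,0,0, -15,21,0,0, -5,7,0,0, 0,0,20,0, 0,0,25,0, 0,0,0,0, 0,0,0,0]' 0.75;  python3 go.py 549 431.5 -20 -183.2; python3 - <<'E'
from h import *
a=read_camera("scene")[:,:,::-1]
cv2.imwrite("pics/s14.png",cv2.resize(a[170:270,160:260],None,fx=6,fy=6,interpolation=cv2.INTER_CUBIC))
E
```

```text
time_s: 24.1
tool_pos: [0.5493, 0.4311, 0.0553]
eef_rot: [180.0, 0.0, 176.8]
force: [0.9, -0.0, 0.3]
gripper_width: 0.064
t 24.1 turn first rad -0.0 then shift [ 0.4  0.4 75.3] | shift without turning [ 0.4  0.4 75.3] F [ 0.9 -0.   0.3] w 64.0
```

View pics/s14.png

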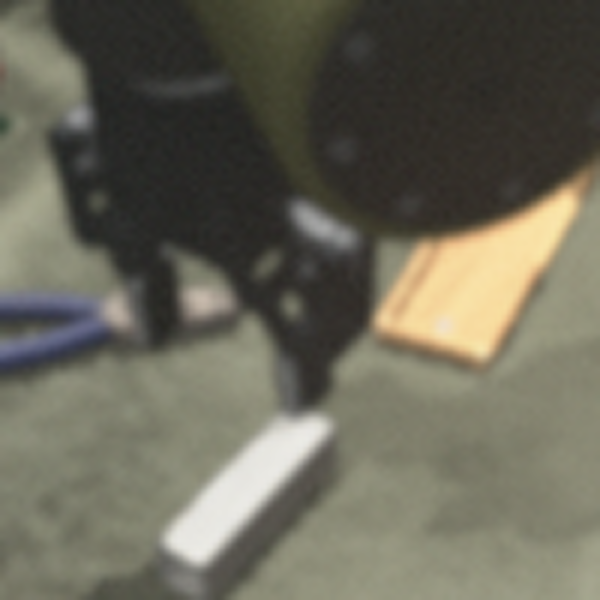

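```bash
python3 -m crank '[0,0,20,0, 0,0,25,0, 0,0,15,0, 0,0,8,0, 0,0,5,0, 0,0,2,0, 0,0,0,0]';python3 -m crank '[0,0,0,0, 0,0,0,0, 0,0,0,0, 0,0,0,0, 0,0,0,0, 0,0,0,0]' 0 50;python3 - <<'E'
from h import *
a=read_camera("scene")[:,:,::-1]
cv2.imwrite("pics/s15.png",cv2.resize(a[170:270,160:260],None,fx=6,fy=6,interpolation=cv2.INTER_CUBIC))
E
```

```text
time_s: 25.02
tool_pos: [0.5495, 0.4316, -0.02]
eef_rot: [180.0, 0.0, 176.8]
force: [0.1, 0.4, -0.4]
gripper_width: 0.0639
time_s: 25.78
tool_pos: [0.5496, 0.4316, -0.0199]
eef_rot: [180.0, 0.0, 176.8]
force: [-0.3, 0.3, 3.5]
gripper_width: 0.0234
```

View pics/s15.png

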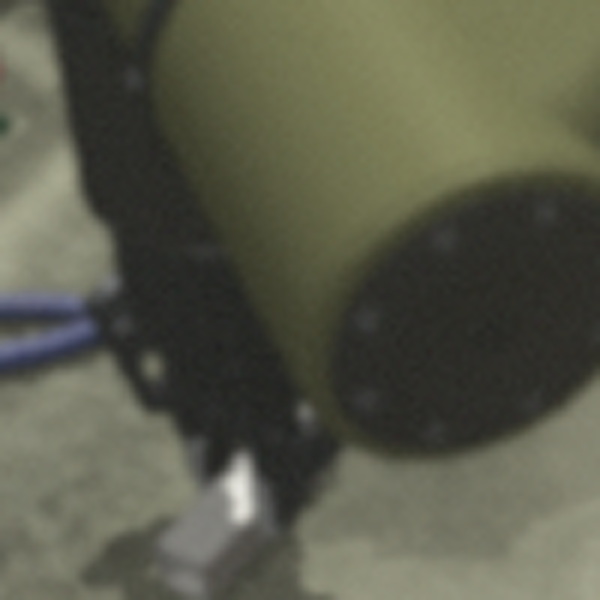

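```bash
python3 -m crank '[0,0,-8,0, 0,0,-20,0, 0,0,-30,0, 0,0,-30,0, 0,0,-30,0, 0,0,-15,0, 0,0,0,0]'; python3 go.py 542.8 -39.2 60 -165; python3 - <<'E'
from h import *
a=read_camera("scene")[:,:,::-1]
cv2.imwrite("pics/s16.png",cv2.resize(a[130:270,140:280],None,fx=4.2,fy=4.2,interpolation=cv2.INTER_CUBIC))
E
```

```text
time_s: 26.7
tool_pos: [0.5496, 0.4319, 0.1139]
eef_rot: [179.9, 0.1, 176.8]
force: [0.8, -0.6, -3.2]
gripper_width: 0.0238
t 26.7 turn first rad -0.318 then shift [ 128.5 -453.2   53.9] | shift without turning [ -19.6 -470.7   53.9] F [ 0.8 -0.6 -3.2] w 23.8
```

View pics/s16.png

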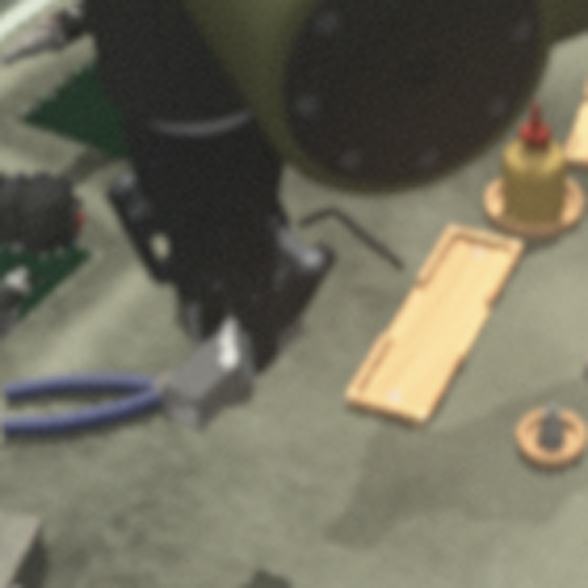

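```bash
python3 -m crank '[0,-12,0,0, 0,-25,0,0, -2,-36,0,0, -2,-40,0,0, -2,-40,0,0, -2,-40,0,0, -2,-40,0,0, -2,-40,0,0, -2,-40,0,0, -2,-40,0,0, -2,-38,0,0, -1.5,-32,0,0, 0,-25,0,0, 0,-15,0,0, 0,-7.5,0,0, 0,0,0,-0.106, 0,0,0,-0.106, 0,0,0,-0.106, 0,0,0,0, 0,0,0,0]'; python3 go.py 542.8 -39.2 20 -165
```

```text
time_s: 29.25
tool_pos: [0.5424, -0.0392, 0.1124]
eef_rot: [-180.0, -0.0, -165.1]
force: [0.1, -0.3, -1.8]
gripper_width: 0.0234
t 29.25 turn first rad -0.001 then shift [-0.4 -0.1 92.4] | shift without turning [-0.4 -0.1 92.4] F [ 0.1 -0.3 -1.8] w 23.4
```

```bash
python3 -m crank '[0,0,15,0, 0,0,25,0, 0,0,30,0, 0,0,20,0, 0,0,10,0, 0,0,0,0, 0,0,0,0]'; python3 - <<'E'
from h import *
a=read_camera("scene")[:,:,::-1]; b=read_camera("top")[:,:,::-1]
A=cv2.resize(a[90:190,220:320],(400,400),interpolation=cv2.INTER_CUBIC);B=cv2.resize(b[120:220,320:420],(400,400),interpolation=cv2.INTER_CUBIC)
cv2.imwrite("pics/s17.png",np.hstack([A,B]))
E
```

```text
time_s: 30.12
tool_pos: [0.5431, -0.0394, 0.0135]
eef_rot: [-180.0, 0.1, -165.0]
force: [0.9, -0.2, -2.2]
gripper_width: 0.0238
```

View pics/s17.png

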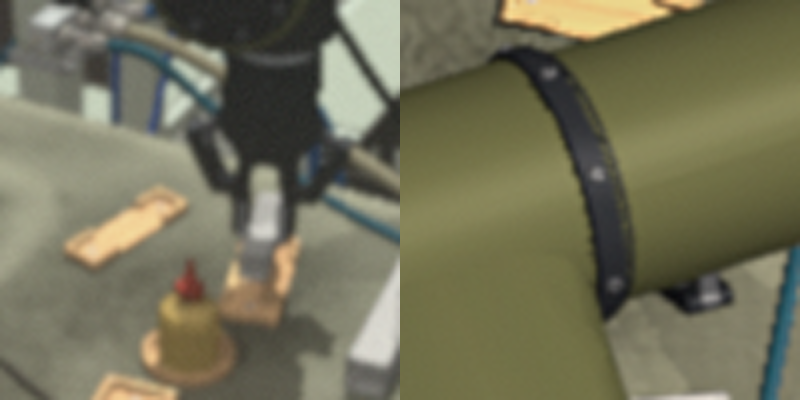

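```bash
python3 -m crank '[0,0,8,0, 0,0,8,0, 0,0,5,0, 0,0,2,0, 0,0,0,0]'; python3 -m crank '[0,0,2,0, 0,0,2,0, 0,0,1,0, 0,0,0,0]'
```

```text
time_s: 30.85
tool_pos: [0.5424, -0.0395, -0.0106]
eef_rot: [-180.0, -0.0, -165.0]
force: [0.1, -0.5, -1.5]
gripper_width: 0.0235
time_s: 31.35
tool_pos: [0.5424, -0.0395, -0.0156]
eef_rot: [-180.0, -0.0, -165.0]
force: [0.4, 0.4, -1.9]
gripper_width: 0.0236
```

```bash
python3 -m crank '[0,0,1,0, 0,0,0.5,0, 0,0,0,0]'; python3 - <<'E'
from h import *
a=read_camera("scene")[:,:,::-1]
cv2.imwrite("pics/s18.png",cv2.resize(a[110:180,250:320],None,fx=8,fy=8,interpolation=cv2.INTER_CUBIC))
E
```

```text
time_s: 31.72
tool_pos: [0.5426, -0.0395, -0.016]
eef_rot: [-180.0, 0.0, -165.0]
force: [-4.0, 1.1, 4.5]
gripper_width: 0.024
```

View pics/s18.png

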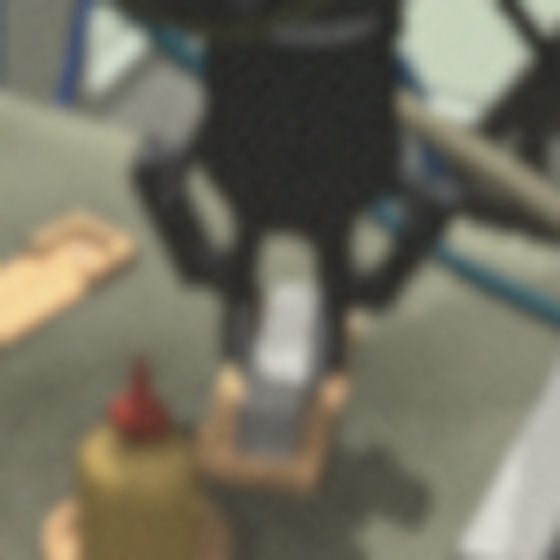

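```bash
python3 -m crank '[0,0,0,0, 0,0,0,0, 0,0,0,0, 0,0,0,0]' 0.75; python3 -m crank '[0,0,-8,0, 0,0,-20,0, 0,0,-30,0, 0,0,-30,0, 0,0,-25,0, 0,0,-12,0, 0,0,0,0]'; python3 go.py 435 168 40 179.5; python3 - <<'E'
from h import *
a=read_camera("scene")[:,:,::-1]
cv2.imwrite("pics/s19.png",cv2.resize(a[110:180,250:320],None,fx=8,fy=8,interpolation=cv2.INTER_CUBIC))
E
```

```text
time_s: 32.28
tool_pos: [0.5424, -0.0395, -0.017]
eef_rot: [-180.0, -0.0, -165.0]
force: [-0.1, -0.2, -1.0]
gripper_width: 0.0642
time_s: 33.15
tool_pos: [0.5428, -0.0393, 0.1087]
eef_rot: [-180.0, 0.1, -165.0]
force: [-0.1, 0.4, -0.6]
gripper_width: 0.0639
t 33.15 turn first rad 0.271 then shift [109.6 206.4  68.7] | shift without turning [ 50.4 228.2  68.7] F [-0.1  0.4 -0.6] w 63.9
```

View pics/s19.png

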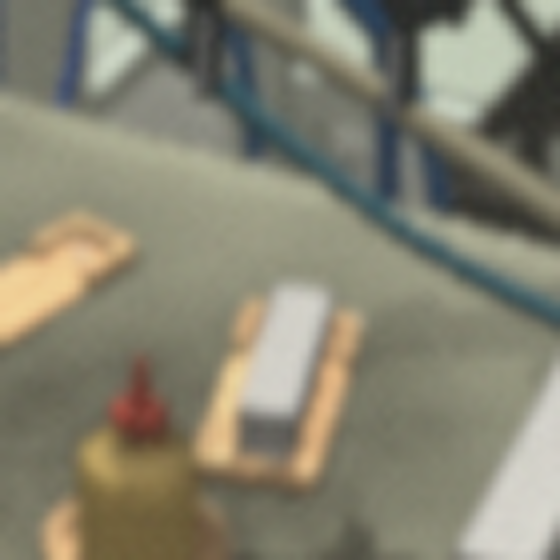

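```bash
python3 -m crank '[0,0,0,0.135, 0,0,0,0.136, 8,16,0,0, 20,38,0,0, 26,49,0,0, 26,49,0,0, 18,34,0,0, 8,14,0,0, 3.6,6.4,0,0, 0,0,25,0, 0,0,30,0, 0,0,10,0, 0,0,0,0, 0,0,0,0]' 0.5;  python3 go.py 435 168 -21 179.5; python3 - <<'E'
from h import *
a=read_camera("scene")[:,:,::-1]
cv2.imwrite("pics/s20.png",cv2.resize(a[160:260,240:340],None,fx=6,fy=6,interpolation=cv2.INTER_CUBIC))
E
```

```text
time_s: 34.95
tool_pos: [0.4355, 0.1681, 0.0443]
eef_rot: [180.0, 0.1, 179.5]
force: [-0.4, -0.5, 0.6]
gripper_width: 0.0427
t 34.95 turn first rad -0.0 then shift [ 0.5 -0.1 65.3] | shift without turning [ 0.5 -0.1 65.3] F [-0.4 -0.5  0.6] w 42.7
```

View pics/s20.png

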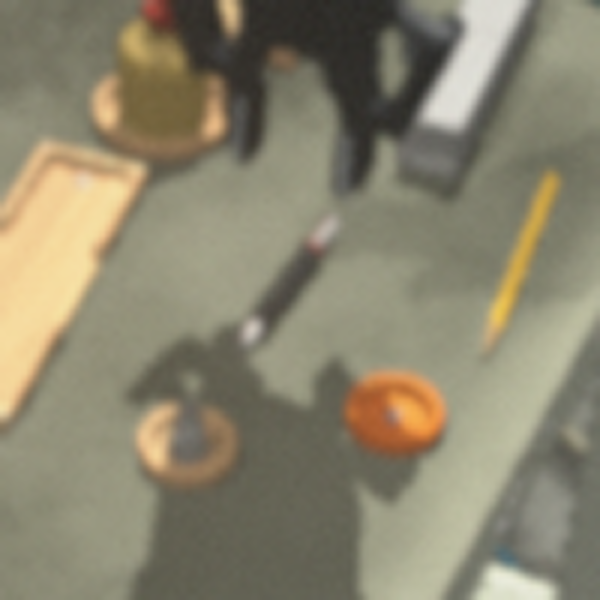

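```bash
python3 -m crank '[0,0,18,0, 0,0,22,0, 0,0,13,0, 0,0,7,0, 0,0,3,0, 0,0,1,0, 0,0,0,0, 0,0,0,0]';python3 -m crank '[0,0,0,0, 0,0,0,0, 0,0,0,0, 0,0,0,0, 0,0,0,0]' 0 40; python3 -m crank '[0,0,-8,0, 0,0,-15,0, 0,0,-20,0, 0,0,-12,0, 0,0,0,0]'; python3 - <<'E'
from h import *
a=read_camera("scene")[:,:,::-1]
cv2.imwrite("pics/s21.png",cv2.resize(a[160:260,240:340],None,fx=6,fy=6,interpolation=cv2.INTER_CUBIC))
E
```

```text
time_s: 36.0
tool_pos: [0.4349, 0.1681, -0.0206]
eef_rot: [180.0, 0.0, 179.5]
force: [0.6, 0.7, -0.3]
gripper_width: 0.0428
time_s: 36.62
tool_pos: [0.4349, 0.168, -0.0207]
eef_rot: [180.0, 0.0, 179.5]
force: [-0.4, -0.0, 2.2]
gripper_width: 0.0099
time_s: 37.25
tool_pos: [0.4352, 0.1684, 0.0352]
eef_rot: [179.9, 0.1, 179.5]
force: [0.0, 0.2, -1.0]
gripper_width: 0.0101
```

View pics/s21.png

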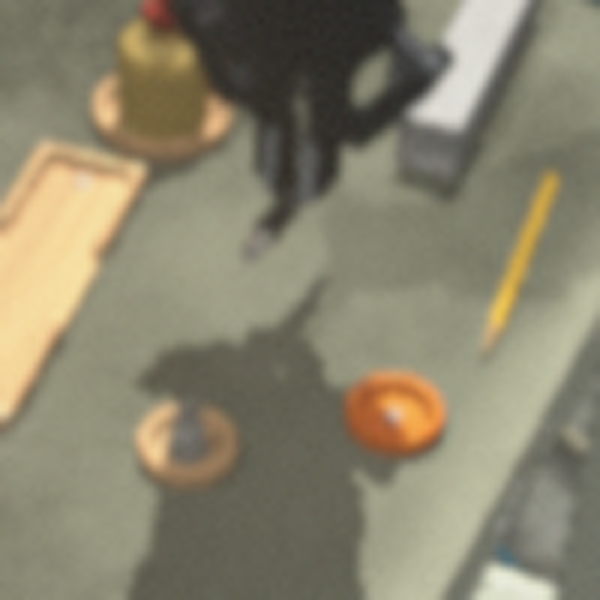

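```bash
python3 -m crank '[0,0,-15,0, 0,0,-30,0, 0,0,-30,0, 0,0,-10,0, 0,0,0,0]'; python3 go.py 673 -50 30 167.4
```

```text
time_s: 37.92
tool_pos: [0.4347, 0.1681, 0.119]
eef_rot: [180.0, 0.0, 179.5]
force: [0.8, -0.0, -1.2]
gripper_width: 0.0097
t 37.92 turn first rad 0.211 then shift [-280.1 -160.9   89. ] | shift without turning [-240.3 -216.    89. ] F [ 0.8 -0.  -1.2] w 9.7
```

```bash
python3 -m crank '[0,0,0,0.105, 0,0,0,0.106, -12,-7,0,0, -25,-14,0,0, -35,-20,0,0, -40,-23,0,0, -40,-23,0,0, -40,-23,0,0, -35,-20,0,0, -25,-14,0,0, -18,-10.5,0,0, -10,-6.4,0,0, 0,0,20,0, 0,0,30,0, 0,0,25,0, 0,0,14,0, 0,0,0,0, 0,0,0,0]'; python3 go.py 673 -50 -17 167.4; python3 - <<'E'
from h import *
a=read_camera("scene")[:,:,::-1]; b=read_camera("top")[:,:,::-1]
A=cv2.resize(a[90:190,200:300],(400,400),interpolation=cv2.INTER_CUBIC);B=cv2.resize(b[70:170,320:420],(400,400),interpolation=cv2.INTER_CUBIC)
cv2.imwrite("pics/s22.png",np.hstack([A,B]))
E
```

```text
time_s: 40.17
tool_pos: [0.6734, -0.0501, 0.0313]
eef_rot: [180.0, 0.1, 167.4]
force: [0.4, -1.0, -1.0]
gripper_width: 0.01
t 40.17 turn first rad 0.0 then shift [ 0.5 -0.  48.3] | shift without turning [ 0.5 -0.  48.3] F [ 0.4 -1.  -1. ] w 10.0
```

View pics/s22.png

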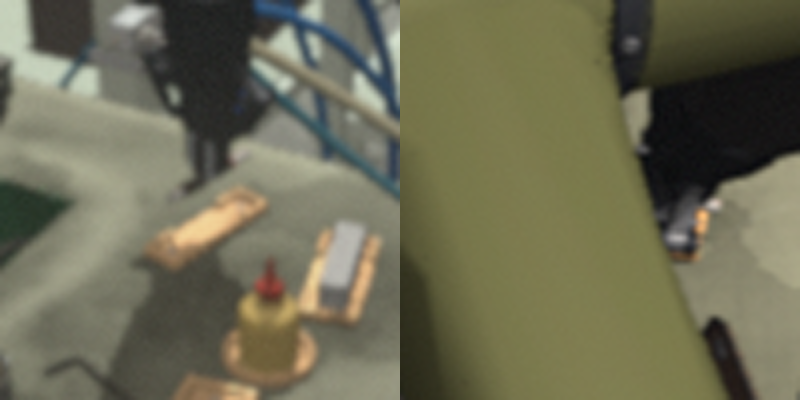

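```bash
python3 -m crank '[0.5,0,10,0, 0,0,14,0, 0,0,10,0, 0,0,5,0, 0,0,0,0, 0,0,0,0]'; python3 - <<'E'
from h import *
a=read_camera("scene")[:,:,::-1]; b=read_camera("top")[:,:,::-1]
A=cv2.resize(a[115:175,225:285],(400,400),interpolation=cv2.INTER_CUBIC);B=cv2.resize(b[90:150,340:400],(400,400),interpolation=cv2.INTER_CUBIC)
cv2.imwrite("pics/s23.png",np.hstack([A,B]))
E
```

```text
time_s: 41.02
tool_pos: [0.6727, -0.0501, -0.0084]
eef_rot: [-180.0, 0.0, 167.4]
force: [0.4, 0.4, 0.0]
gripper_width: 0.0103
```

View pics/s23.png

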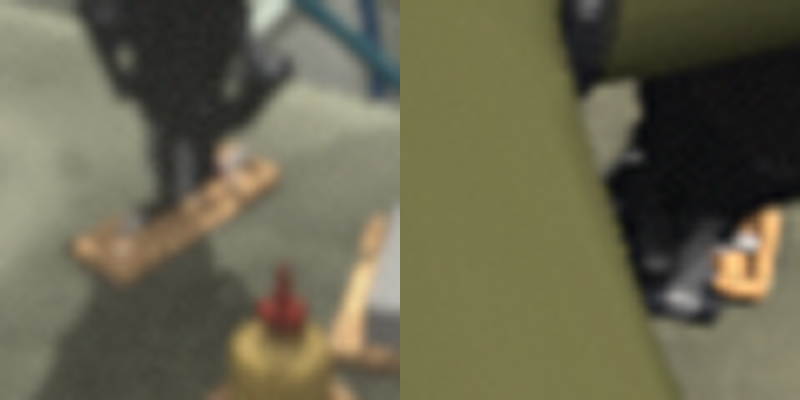

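```bash
python3 -m crank '[0,0,3,0, 0,0,3,0, 0,0,1.5,0, 0,0,0,0]'; python3 -m crank '[0,0,0.5,0, 0,0,0.5,0, 0,0,0.5,0, 0,0,0,0]'; python3 - <<'E'
from h import *
a=read_camera("scene")[:,:,::-1]; b=read_camera("top")[:,:,::-1]
A=cv2.resize(a[115:175,225:285],(400,400),interpolation=cv2.INTER_CUBIC);B=cv2.resize(b[90:150,340:400],(400,400),interpolation=cv2.INTER_CUBIC)
cv2.imwrite("pics/s24.png",np.hstack([A,B]))
E
```

```text
time_s: 41.62
tool_pos: [0.6723, -0.0501, -0.0166]
eef_rot: [-180.0, -0.0, 167.4]
force: [0.1, -1.0, -0.2]
gripper_width: 0.0103
time_s: 42.12
tool_pos: [0.6725, -0.0501, -0.0167]
eef_rot: [-180.0, 0.0, 167.4]
force: [-5.3, 0.6, 6.0]
gripper_width: 0.0102
```

View pics/s24.png

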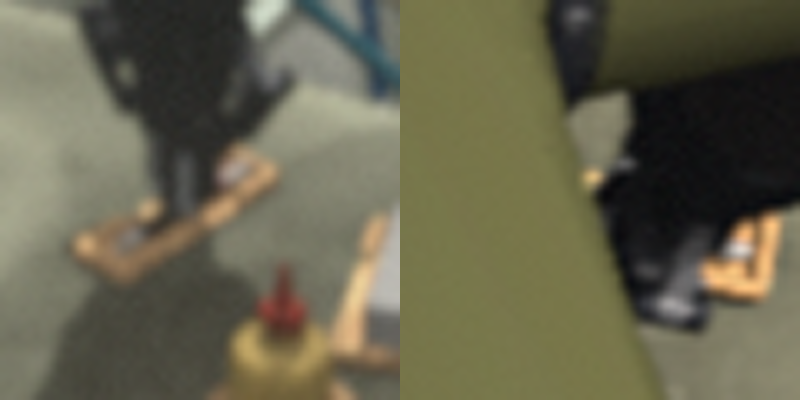

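```bash
python3 -m crank '[0,0,-0.5,0, 0,0,0,0, 0,0,0,0]' 0.4; python3 -m crank '[0,0,-8,0, 0,0,-20,0, 0,0,-30,0, 0,0,-30,0, 0,0,-15,0, 0,0,0,0]'; python3 go.py 419 -28 40 -175.3; python3 - <<'E'
from h import *
a=read_camera("scene")[:,:,::-1]
cv2.imwrite("pics/s25.png",cv2.resize(a[110:180,220:290],None,fx=8,fy=8,interpolation=cv2.INTER_CUBIC))
E
```

```text
time_s: 42.6
tool_pos: [0.6723, -0.0501, -0.0178]
eef_rot: [-180.0, -0.0, 167.4]
force: [-0.0, 0.5, -0.2]
gripper_width: 0.034
time_s: 43.35
tool_pos: [0.6731, -0.05, 0.0874]
eef_rot: [179.9, 0.2, 167.4]
force: [-0.9, -0.3, -0.1]
gripper_width: 0.0342
t 43.35 turn first rad -0.302 then shift [251.5  42.7  47.4] | shift without turning [252.8 -34.   47.4] F [-0.9 -0.3 -0.1] w 34.2
```

View pics/s25.png

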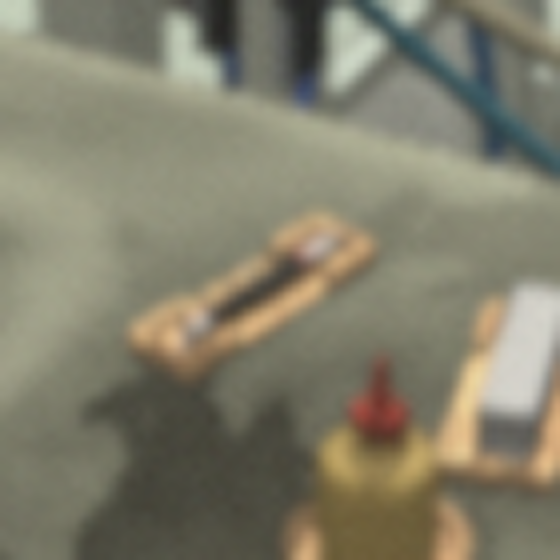

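```bash
python3 -m crank '[0,0,0,-0.15, 0,0,0,-0.15, 12,2,0,0, 25,4,0,0, 35,6,0,0, 38,7,0,0, 38,7,0,0, 35,6,0,0, 30,5,0,0, 22,3.5,0,0, 12,1.5,0,0, 4.5,0.7,0,0, 0,0,20,0, 0,0,20,0, 0,0,7,0, 0,0,0,0, 0,0,0,0]' 0.9; python3 go.py 419 -28 -18 -175.3; python3 - <<'E'
from h import *
a=read_camera("scene")[:,:,::-1]; b=read_camera("top")[:,:,::-1]
A=cv2.resize(a[100:220,270:390],(400,400),interpolation=cv2.INTER_CUBIC);B=cv2.resize(b[160:280,310:430],(400,400),interpolation=cv2.INTER_CUBIC)
cv2.imwrite("pics/s26.png",np.hstack([A,B]))
E
```

```text
time_s: 45.52
tool_pos: [0.4187, -0.0276, 0.0393]
eef_rot: [-180.0, 0.1, -175.4]
force: [-0.4, -0.4, 0.4]
gripper_width: 0.0767
t 45.52 turn first rad -0.002 then shift [-0.2 -0.4 57.3] | shift without turning [-0.2 -0.4 57.3] F [-0.4 -0.4  0.4] w 76.7
```

View pics/s26.png

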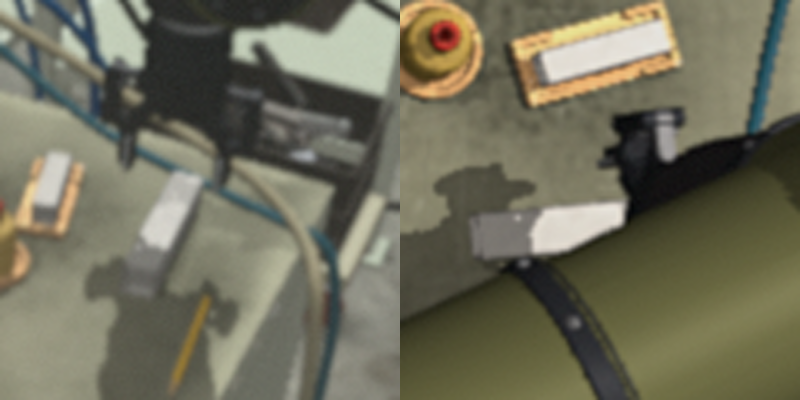

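```bash
python3 -m crank '[0,0,15,0, 0,0,17,0, 0,0,12,0, 0,0,8,0, 0,0,4,0, 0,0,1,0, 0,0,0,0, 0,0,0,0]';python3 -m crank '[0,0,0,0, 0,0,0,0, 0,0,0,0, 0,0,0,0, 0,0,0,0, 0,0,0,0]' 0 60; python3 -m crank '[0,0,-8,0, 0,0,-15,0, 0,0,-25,0, 0,0,-25,0, 0,0,-15,0, 0,0,0,0]'; python3 - <<'E'
from h import *
a=read_camera("scene")[:,:,::-1]; b=read_camera("top")[:,:,::-1]
A=cv2.resize(a[80:200,270:390],(400,400),interpolation=cv2.INTER_CUBIC);B=cv2.resize(b[160:280,310:430],(400,400),interpolation=cv2.INTER_CUBIC)
cv2.imwrite("pics/s27.png",np.hstack([A,B]))
E
python3 go.py 545.7 222.6 30 -171.8
```

```text
time_s: 46.62
tool_pos: [0.4185, -0.0275, -0.0181]
eef_rot: [180.0, 0.0, -175.4]
force: [-0.4, 0.3, -0.1]
gripper_width: 0.0772
time_s: 47.38
tool_pos: [0.4187, -0.0275, -0.018]
eef_rot: [-180.0, 0.1, -175.4]
force: [0.4, 0.2, 3.7]
gripper_width: 0.0308
time_s: 48.12
tool_pos: [0.4188, -0.0274, 0.0706]
eef_rot: [180.0, 0.1, -175.4]
force: [-0.3, 0.3, -1.7]
gripper_width: 0.0305
t 48.23 turn first rad -0.063 then shift [-162.4  229.4   38.6] | shift without turning [-147.5  239.2   38.6] F [-0.4 -0.5 -2.6] w 30.8
```

View pics/s27.png

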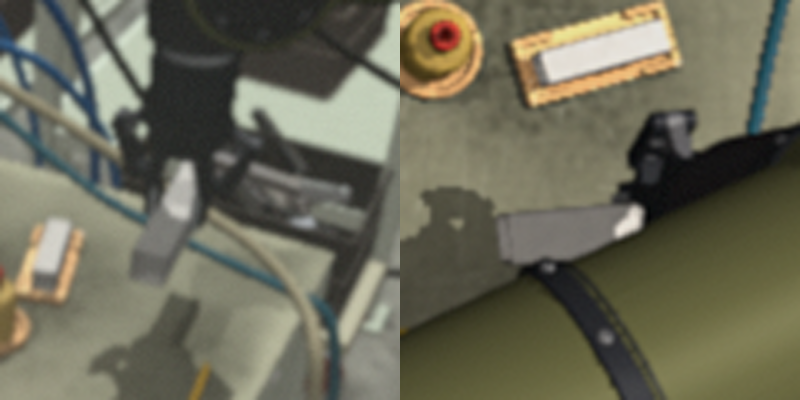

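```bash
python3 -m crank '[0,0,-20,0, 0,0,-22,0, 0,0,0,-0.063, -5,10,0,0, -10,24,0,0, -20,36,0,0, -25,40,0,0, -30,40,0,0, -30,35,0,0, -22,24,0,0, -14,14,0,0, -6.4,6.4,0,0, 0,0,0,0, 0,0,20,0, 0,0,30,0, 0,0,20,0, 0,0,10,0, 0,0,0,0, 0,0,0,0]'; python3 go.py 545.7 222.6 -14 -171.8; python3 - <<'E'
from h import *
a=read_camera("scene")[:,:,::-1]; b=read_camera("top")[:,:,::-1]
A=cv2.resize(a[130:250,190:310],(400,400),interpolation=cv2.INTER_CUBIC);B=cv2.resize(b[120:240,210:330],(400,400),interpolation=cv2.INTER_CUBIC)
cv2.imwrite("pics/s28.png",np.hstack([A,B]))
E
```

```text
time_s: 50.6
tool_pos: [0.547, 0.2229, 0.0327]
eef_rot: [180.0, 0.1, -171.8]
force: [-0.1, 0.3, -1.6]
gripper_width: 0.0305
t 50.6 turn first rad -0.0 then shift [ 1.3 -0.1 46.7] | shift without turning [ 1.3 -0.1 46.7] F [-0.1  0.3 -1.6] w 30.5
```

View pics/s28.png

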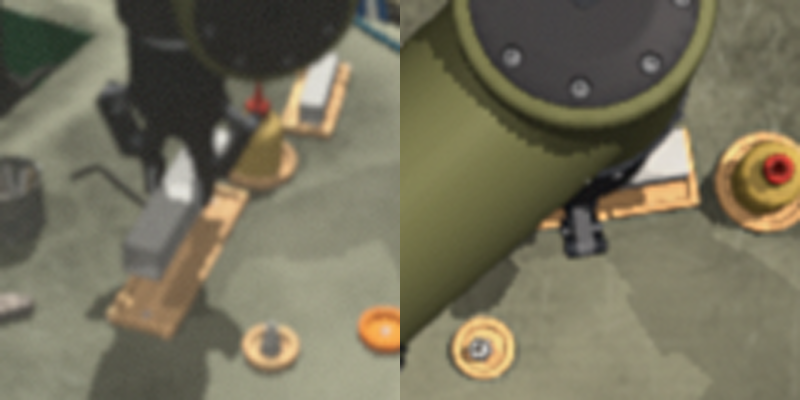

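```bash
python3 -m crank '[1.3,0,12,0, 0,0,12,0, 0,0,7,0, 0,0,0,0, 0,0,0,0]'; python3 - <<'E'
from h import *
a=read_camera("scene")[:,:,::-1]; b=read_camera("top")[:,:,::-1]
A=cv2.resize(a[150:240,200:290],(400,400),interpolation=cv2.INTER_CUBIC);B=cv2.resize(b[145:205,270:330],(400,400),interpolation=cv2.INTER_CUBIC)
cv2.imwrite("pics/s29.png",np.hstack([A,B]))
E
```

```text
time_s: 51.32
tool_pos: [0.5453, 0.2225, 0.0008]
eef_rot: [-180.0, 0.0, -171.8]
force: [-0.1, -0.5, -1.0]
gripper_width: 0.0307
```

View pics/s29.png

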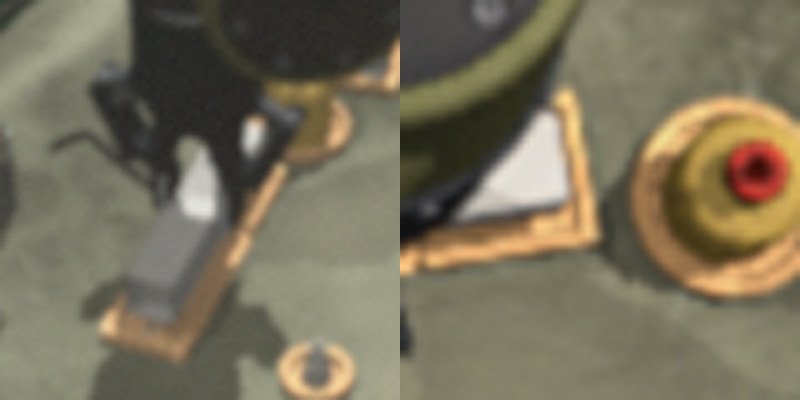

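```bash
python3 - <<'E'
from h import *
print(ray("top",[[295.2,168.5],[295.5,174]],.051)*1000, ray("top",[[299.1,170]],.01)*1000)
E
```

```text
[[554.09923788 141.99221113  51.        ]
 [541.35809536 141.54490441  51.        ]] [[557.13819259 128.10876286  10.        ]]
```

```bash
python3 -m crank '[0,-1,5,0, 0,0,4,0, 0,0,2.5,0, 0,0,1,0, 0,0,0,0]'; python3 -m crank '[0,0,0.5,0, 0,0,0.5,0, 0,0,0.5,0, 0,0,0,0]'; python3 - <<'E'
from h import *
a=read_camera("scene")[:,:,::-1]; b=read_camera("top")[:,:,::-1]
A=cv2.resize(a[150:240,200:290],(400,400),interpolation=cv2.INTER_CUBIC);B=cv2.resize(b[145:205,270:330],(400,400),interpolation=cv2.INTER_CUBIC)
cv2.imwrite("pics/s30.png",np.hstack([A,B]))
E
```

```text
time_s: 52.05
tool_pos: [0.5451, 0.2214, -0.0121]
eef_rot: [-180.0, -0.0, -171.8]
force: [0.7, 0.0, -2.2]
gripper_width: 0.0309
time_s: 52.55
tool_pos: [0.5451, 0.2214, -0.0136]
eef_rot: [-180.0, -0.0, -171.8]
force: [-0.0, 0.1, -1.4]
gripper_width: 0.0307
```

View pics/s30.png

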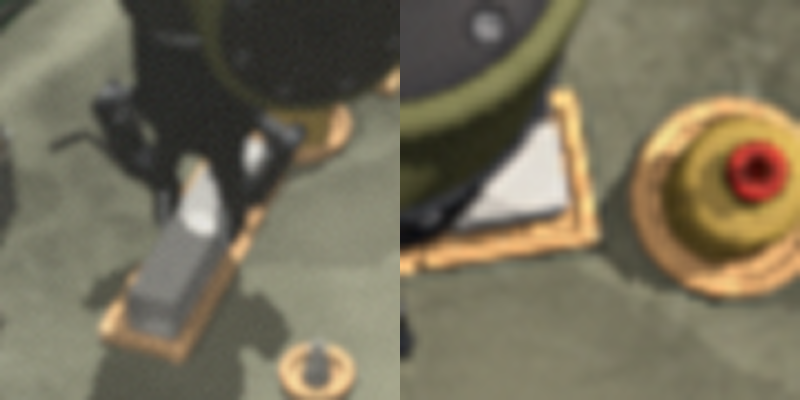

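```bash
python3 -m crank '[0,0,0.5,0, 0,0,0.5,0, 0,0,0.5,0, 0,0,0,0]'; python3 -m crank '[0,0,0,0, 0,0,0,0, 0,0,0,0, 0,0,0,0]' 0.85;  python3 -m crank '[0,0,-8,0, 0,0,-20,0, 0,0,-30,0, 0,0,-30,0, 0,0,-25,0, 0,0,-15,0, 0,0,0,0]'; python3 go.py 300 500 180 -171.8
```

```text
time_s: 53.15
tool_pos: [0.5452, 0.2214, -0.0139]
eef_rot: [-180.0, 0.0, -171.8]
force: [-3.8, -1.3, 5.1]
gripper_width: 0.0307
time_s: 53.65
tool_pos: [0.5452, 0.2214, -0.0151]
eef_rot: [-180.0, -0.0, -171.8]
force: [-0.4, 0.7, 0.2]
gripper_width: 0.0723
time_s: 54.52
tool_pos: [0.5458, 0.2218, 0.1148]
eef_rot: [179.9, 0.1, -171.8]
force: [0.4, 0.5, -0.6]
gripper_width: 0.0729
t 54.52 turn first rad -0.0 then shift [203.6 310.4 -65.2] | shift without turning [203.6 310.3 -65.2] F [ 0.4  0.5 -0.6] w 72.9
```

Retreat to clear the top view, then check everything.

```bash
python3 -m crank '[5,10,-15,0, 15,25,-20,0, 25,38,-20,0, 28,40,-10,0, 28,40,0,0, 28,40,0,0, 28,40,0,0, 25,40,0,0, 15,25,0,0, 7,12,0,0, 0,0,0,0, 0,0,0,0]'; python3 - <<'E'
from h import *
b=read_camera("top")[:,:,::-1]; cv2.imwrite("pics/top9.png",b)
cv2.imwrite("pics/s31.png",cv2.resize(b[100:250,210:410],None,fx=4,fy=4,interpolation=cv2.INTER_CUBIC))
a=read_camera("scene")[:,:,::-1]; cv2.imwrite("pics/s32.png",cv2.resize(a[100:280,160:340],None,fx=3.3,fy=3.3,interpolation=cv2.INTER_CUBIC))
E
```

```text
time_s: 56.02
tool_pos: [0.2996, 0.4986, 0.1781]
eef_rot: [-180.0, 0.0, -171.8]
force: [0.3, -0.5, 0.2]
gripper_width: 0.0724
```

View pics/s31.png

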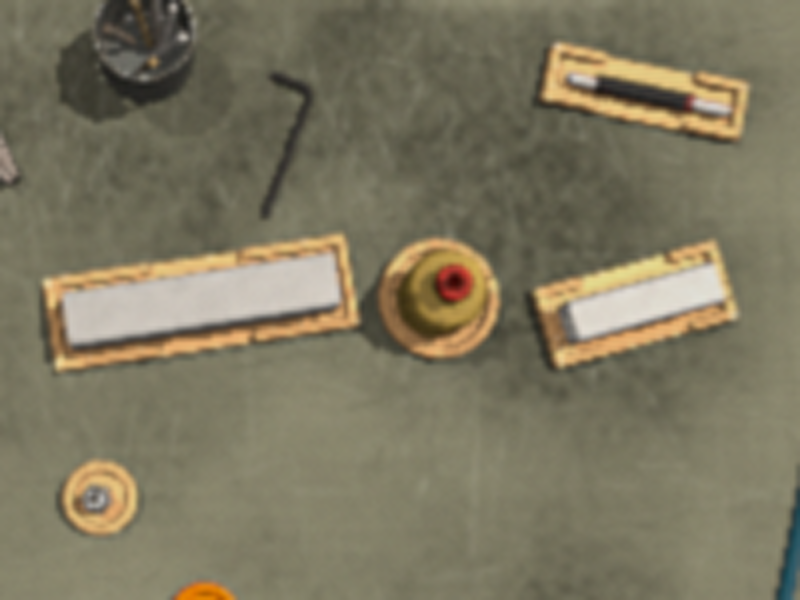

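View pics/s32.png

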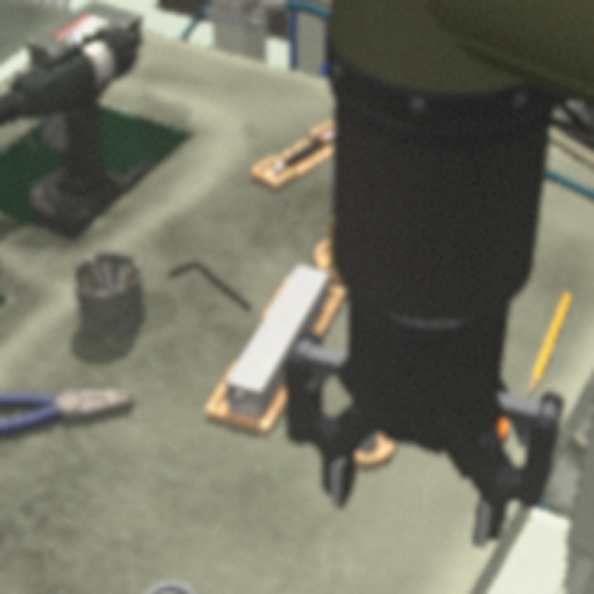

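```bash
python3 - <<'E'
from h import *
def c(pts,z): return (ray("top",np.array(pts,float)/4+[210,100]-.375,z)[:,:2]*1000)
H=dict(gauge=(673,-49.9),long=(545.7,222.6),short=(542.8,-39.2),bottle=(547.4,79.5),nose=(429.4,283.3))
for n,p,z in (("gauge",[(566,78),(734,108)],.010),("long",[(63,292),(338,252),(342,303),(68,347)],.036),("short",[(567,305),(721,264),(728,296),(577,340)],.029),("bottle",[(456,283)],.09),("nose",[(96,498)],.031)):
    w=c(p,z); m=w.mean(0); print(n,m.round(1),"off",(m-H[n]).round(1)); 
    if len(w)>1: d=w[1]-w[0]; print("  len",np.linalg.norm(d).round(1),"ang",np.degrees(np.arctan2(d[1],d[0])).round(1))
E
```

```text
gauge [671.9 -52.4] off [-1.1 -2.5]
  len 103.8 ang -100.8
long [543.7 221.8] off [-2.  -0.8]
  len 162.3 ang -82.1
short [541.  -40.3] off [-1.8 -1.1]
  len 94.8 ang -75.5
bottle [543.   84.3] off [-4.4  4.8]
nose [428.4 284.7] off [-1.   1.4]
```

```bash
python3 - <<'E'
from h import *
a=cv2.imread("pics/top9.png"); S=8
x0,y0=300,150
b=cv2.resize(a[y0:y0+50,x0:x0+50],None,fx=S,fy=S,interpolation=cv2.INTER_CUBIC); cv2.imwrite("pics/b9.png",cv2.resize(b,(560,560)))
P=lambda c:(np.array(c,float)/4+[210,100]-.375)
print("right@.059",ray("top",P([490,290]),.059)*1000,"left@.004..",ray("top",P([398,295]),.004)*1000,"top@.059",ray("top",P([445,248]),.059)*1000,"bot@.004",ray("top",P([440,337]),.004)*1000)
for z in(.01,): print(ray("top",P([[378,298],[500,298],[439,238],[439,358]]),z)*1000)
for q in [(.5474,.0795),(.5474,.085),(.543,.0795)]:
  t=np.linspace(0,2*np.pi,60)
  for z,r in((.004,.024),(.059,.024),(.096,.004),(.01,.036)):
    u=(proj("top",np.c_[q[0]+r*np.cos(t),q[1]+r*np.sin(t),0*t+z])-[210,100]+.375)*4 if z!=.01 else (proj("top",np.c_[.5474+r*np.cos(t),.0795+r*np.sin(t),0*t+z])-[210,100]+.375)*4
    print(q,z,u.min(0).round(0),u.max(0).round(0))
E
```

```text
right@.059 [[543.77894075  59.17430878  59.        ]] left@.004.. [[549.65149891 103.27578261   4.        ]] top@.059 [[568.12833589  84.12075273  59.        ]] bot@.004 [[523.85910839  78.49573735   4.        ]]
[[547.0235093  116.23094775  10.        ]
 [546.42583109  42.88641415  10.        ]
 [583.25625208  78.64972265  10.        ]
 [510.47868071  80.47547138  10.        ]]
(0.5474, 0.0795) 0.004 [398. 259.] [477. 338.]
(0.5474, 0.0795) 0.059 [412. 242.] [496. 326.]
(0.5474, 0.0795) 0.096 [459. 266.] [474. 280.]
(0.5474, 0.0795) 0.01 [379. 238.] [499. 356.]
(0.5474, 0.085) 0.004 [389. 259.] [468. 338.]
(0.5474, 0.085) 0.059 [402. 242.] [487. 326.]
(0.5474, 0.085) 0.096 [449. 266.] [464. 281.]
(0.5474, 0.085) 0.01 [379. 238.] [499. 356.]
(0.543, 0.0795) 0.004 [398. 266.] [477. 345.]
(0.543, 0.0795) 0.059 [412. 250.] [497. 334.]
(0.543, 0.0795) 0.096 [459. 274.] [474. 288.]
(0.543, 0.0795) 0.01 [379. 238.] [499. 356.]
```

View pics/b9.png

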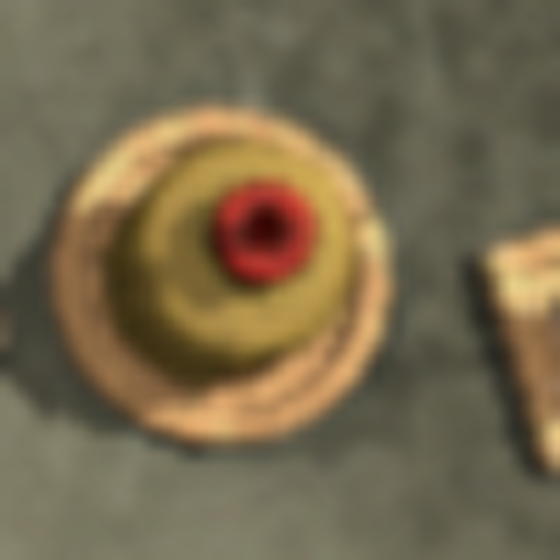

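```bash
python3 - <<'E'
from h import *
S=8
for f,(x0,y0,x1,y1),zb in (("pics/top0.png",(170,205,210,245),0),("pics/top9.png",(300,150,345,200),.004)):
    b=cv2.resize(cv2.imread(f)[y0:y1,x0:x1],None,fx=S,fy=S,interpolation=cv2.INTER_CUBIC)
    H,Sa,V=[c.astype(int) for c in cv2.split(cv2.cvtColor(b,cv2.COLOR_BGR2HSV))]
    m=(((H<8)|(H>172))&(Sa>130)).astype(np.uint8)
    c=max(cv2.findContours(m,0,1)[0],key=cv2.contourArea); (u,v),r=cv2.minEnclosingCircle(c)
    px=[(u+.5)/S-.5+x0,(v+.5)/S-.5+y0]; print(f,px,r/S)
    for z in (.065,.075,.085): print(z,(ray("top",px,zb+z)*1000).round(1))
E
```

```text
pics/top0.png [186.6126766204834, 223.13116264343262] 4.552398681640625
0.065 [[431.  387.3  65. ]]
0.075 [[430.8 385.4  75. ]]
0.085 [[430.6 383.6  85. ]]
pics/top9.png [323.02607917785645, 170.40647506713867] 4.433807373046875
0.065 [[546.3  81.6  69. ]]
0.075 [[544.7  83.5  79. ]]
0.085 [[543.1  85.4  89. ]]
```

```bash
python3 - <<'E'
from cell import job, telemetry
print(telemetry.observe()["time_s"]); print(job.hand_in())
E
```

```text
56.125
the job is handed in; nothing more can be done
None
```

All five pieces are in their own holders. I handed the job in at 56 s, with the arm retreated and touching nothing; the hand-in gives no verdict, so I don't know the result.

**Last checks (top camera):**

| Piece | Distance from holder centre |
|---|---|
| Long tube | about 2 mm |
| Short tube | about 2 mm |
| Plug gauge | about 3 mm |
| Nose piece | about 2 mm |
| Oil bottle | about 3 mm (see below) |

- **Alignment:** both tubes lie within about 1° of their cradles' long axes, and the gauge within about 2°.
- **Seating:** the final top view shows every piece inside its rim. I felt the floor when lowering each one, the long tube at about 4 mm above its pick-up height, as expected.
- **Upright:** the bottle looked upright whenever I viewed it, and the nose piece looked upright in its seat. I measured no tilt angles.

**What disagreed or failed:**
- **Fingertip height:** in the pictures the fingertips stood about 24 mm higher than the reported tool position. My first grasp of the bottle therefore closed around its spout and pressed on it with about 10 N. The bottle did not move. I worked 24 mm lower from then on, and every later grip and contact matched that.
- **Bottle position:** the bottle's offset depends on the spout height I assumed. I first assumed 90 mm, which gave about 6.5 mm. A spout height of about 65 mm fits both the pick-up and the placing, and gives about 3 mm.

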